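Turn the draining tile over with the spatula

TASK

Pick up the spatula, slide its blade under the green-topped tile on the stand's rails until its shoulder pushes the tile home, and hold the tile pressed against the step for a moment with a light push of about 5 to 15 N. Then flip the tile over the step with the spatula, so that it lies flat on the black rubber deck, white side up, and lay the spatula back on its rest the way it lay. Only the spatula may touch the tile, never press it on tile or stand with over 18 N, do not let the tile fall off the stand, and leave everything else alone.

Things in the scene. Friction and masses are not known exactly. Their poses are not given: they have to be found in the camera images.
- stand: Fixed grey metal turning stand, 104 to 116 mm wide. Origin: on the bench, on its middle line, below the nearest place that the step can have. x axis (level): from the open front over the bed to the deck; z up. Bed floor at height 95 mm, from x = -125 mm to the step, on front legs at x = -109 mm. On the floor two rails (y = +-31 mm, 8 mm wide, 6 mm high, 54 mm free between them) from x = -105 mm.
- bed (a point): Point on the stand's middle line at rail height (101 mm) at x = 0; axes as the stand. The step, the upright face of the landing block, is clamped 0 to 28 mm beyond it (different each time, not measured: find it by touch). It rises 9 mm above the rails to the level black rubber deck (height 110 mm, 116 mm wide, 117 mm long, then a lip 8 mm high). Side guides at y = +-46 mm, 10 mm above the rails.
- tile_mid (a point): Centre of the loose ceramic tile, 80 x 80 x 8 mm, 0.08 to 0.16 kg. z axis: normal of its green face, up at the start; the other face is white. It starts flat on the rails, within 2 degrees of square and 2 mm of the middle line, far edge 8 to 20 mm short of point bed. Below it a 6 mm gap to the bed floor, open to the front. Slides on the rails at under 2 N.
- spatula_grip (a point): Middle of the spatula's straight blue handle: 120 mm long (x), 20 mm wide (y), 20 mm high (z). x axis towards the blade, z up as it lies on its rest. Spatula 0.14 kg, balanced near the handle's front half.
- spatula_tip (a point): Middle of the blade's front edge, on its underside: 155 mm ahead (x) of spatula_grip and 45 mm below it; same axes. Blade: steel, level, 44 mm wide, 2.5 mm thick; 28 mm behind the edge a shoulder across it, 12 mm high, stops the edge of a tile on the blade. Behind it a 9 mm thick neck slopes up to the handle's front end, 95 mm behind the tip.
- rest_mid (a point): Where the middle of the handle lies at the start on the fixed white rest, 51 mm above the bench; x axis along the spatula towards the blade. Rest: base plate 6 mm high, 70 mm wide, x = -100 to 170 mm, on which the blade lies; a saddle (x = -54 to -42 mm) carries the rear of the handle at height 41 mm between cheeks 30 mm apart, tops at 51 mm.
- wash_bottle: White wash bottle with red cap, 60 mm across, 150 mm high; leave alone. Origin: centre of its underside.
- beaker: Glass beaker, 70 mm across, 90 mm high; leave alone. Origin: centre of its underside.
- petri_dish: Closed clear dish, 90 mm across, 15 mm high; leave alone. Origin: centre of its underside.
- slide_box: Green slide box 90 x 140 x 32 mm; leave alone. Origin: centre of its underside.
- mouse: Black computer mouse 100 x 58 x 22 mm; leave alone. Origin: centre of its underside.
- spare_tile: Another tile, blue on top, 80 x 80 x 8 mm, lying on the bench; leave alone. Origin: centre of its underside.
- jar: Amber glass jar with black cap, 56 mm across, 75 mm high; leave alone. Origin: centre of its underside.
There are look-alikes about, which are no part of the job. Leave any yellow look-alike of the part that bears tile_mid alone. Leave any yellow look-alike of the part that bears spatula_grip alone.

How it is judged:
On the way, in this order (a step that is already met when the one before it is completed fails the run):
1. the blade is under the tile and the tile, lying flat on the rails, is held pressed against the step with over 4 N (x of tile_mid in the frame of stand above -0.043 m and angle between tile_mid's own z axis and vertical below 0.12 rad and z of tile_mid in the frame of stand below 0.109 m and x of spatula_tip in the frame of tile_mid above -0.025 m and z of spatula_tip in the frame of stand below 0.101 m and contact force between spatula and tile above 4 N), for 0.2 s.
2. the tile lies white side up on the deck (angle between tile_mid's own z axis and vertical above 3.04 rad and x of tile_mid in the frame of stand above 0.015 m and z of tile_mid in the frame of stand above 0.105 m), for 0.2 s.
At the end, for the whole second after the job is handed in: The tile lies flat (within 0.1 rad) with its white face up on the deck, its centre 15 to 115 mm beyond site bed and within 35 mm of the stand's middle line; the spatula lies level (within 0.12 rad) on its rest the way it lay, the middle of its handle within 25 mm of where it was (all of step 2 and x of tile_mid in the frame of stand below 0.115 m and y of tile_mid in the frame of stand between -0.035 and 0.035 m and z of tile_mid in the frame of stand below 0.122 m and distance between spatula_grip and rest_mid below 0.025 m and angle between spatula_grip's own z axis and vertical below 0.12 rad and x of spatula_tip in the frame of rest_mid above 0.12 m); the robot touches nothing.
It fails at once if the robot itself touches the tile (contact force between any of the fingers, the arm and tile above 0.3 N).
It fails at once if the spatula presses on the tile with more than 18 N (contact force between spatula and tile above 18 N).
It fails at once if the spatula presses on the stand with more than 18 N (contact force between spatula and stand above 18 N).
It fails at once if the tile falls off the stand (z of tile_mid in the frame of stand below 0.09 m).
It fails at once if a bystander is moved by more than 15 mm (distance of any of wash_bottle, beaker, petri_dish, slide_box, mouse, spare_tile, jar from where it was at the start of the episode above 0.015 m).
It also fails if it takes over 67 s, if anything falls off the work surface, if the arm or the gripper's body presses on something with over 40 N, if the wrist force passes 120 N, or if a joint passes its speed limit or range.

ROBOT

A 7-joint arm with a two-finger parallel gripper is mounted at the origin on the work surface. World frame = base frame: x ahead of the robot, y to its left, z up, the work surface at z = 0. Lengths are in m, angles in rad, forces in N, time in s.
With the tool pointing down it reaches from about 0.4 to 0.85 m from the base axis. Payload 4.5 kg.
Tool frame: the origin (TCP) lies on the centre line of the jaws, within the pads' length; the fingertips stand ahead of it and the grasp point (between the pads) lies 3 mm ahead of it (r.finger_overhang is the z of the fingertips in the tool frame, in m); z points along the fingers, y is the direction in which the jaws open and shut (so a half turn about z gives the same grasp; the last joint's range is limited). The gripper opens to 88 mm and grips with 3 to 60 N. Pads are 18 mm wide; open, the fingers measure 123 mm over their backs; the gripper's body (75 mm by 187 mm) begins 45 mm behind the grasp point.
Start: joints at [1.161, 0.689, -0.195, 1.565, 0.157, 0.902, -0.215], TCP at [0.268, -0.564, 0.229] pointing down, gripper open.
Joint ranges: [-3.01, 3.01], [-0.46, 2.08], [-1.47, 1.51], [0.13, 2.56], [-1, 4.14], [0.04, 2.09], [-2.66, 2.66]. Speed limits (rad/s): [2.57, 2.57, 3.14, 3.14, 3.14, 3.14, 3.14].

INTERFACE

Orientations are given as a unit quaternion [x, y, z, w].
In Python, from plant import get_state, snapshot, camera_model, workorder, boxes_of, mark_of, r gives the robot as it stands.
- The arm moves only by the tool jog_arm, never from a script. Its argument "rows" is a list of rows, each a list of 2 entries, a list of its own where there are three numbers: the shift along the tool's x, y, z normalised to -1 to 1, where 1 is 75 cm, then the turn about the tool's z normalised to -1 to 1, where 1 is 2 rad. A call has 1 to 20 rows; each row is the pose to reach, as a shift and turn from the pose commanded when the call began, along the tool's axes at that moment; what a row does not reach only later rows make up. A row lasts 1/12 s, in which the tool goes at most 41.7 mm and 7.16 degrees, less where a joint would pass 70% of its speed; a pose out of reach is approached as far as the arm can. A call with a number of a shift or a turn outside -1 to 1 is refused whole. A call with a gripper value outside its range is refused whole. "gripper" is the finger opening in mm, from 0 to 88.1, set as the call begins (left out, the last holds). The fingers move at their own pace and stop on an object; "newtons" is the grip in N (left out, the last holds). Time passes only in rows, so rows that repeat a pose let the fingers close. It gives the time, the measured TCP pose, the force and the opening at its end, in the units of the state.
- get_state(): the state, without advancing time (a new reading comes with each control period).
- snapshot(name): name is "scene" or "top" or "wrist"; returns the picture (420x560x3 uint8, red, green, blue); there is no depth.
- camera_model(name): a dict with "mtx" (3x3 intrinsics, pixels), "k1" (the pictures are not rectified: a ray, as slopes to the right and down, at radius r is drawn at 1 + k1 r^2 times it, then the intrinsics apply), "extrinsics" (4x4, takes a point from camera to world coordinates); the wrist camera has in their place "T_tool_cam" (4x4, takes a point from camera to tool coordinates, whose origin is the TCP and whose axes are the flange's). Camera axes: x right, y up, looking along -z (the intrinsics and any distortion apply to the point x, -y, -z); pixel columns grow to the right and rows downward; lengths in m; the calibration is good to about 2 mm. A picture is of the moment at which its call begins: read the wrist's pose just before it. camera_model takes no time and is no camera call.
- workorder.finish_job(): hands the job in, once; it reports no verdict.
Trained networks look in the newest picture that a camera, given by its name, has taken for a name from the list of things; names that differ only in an ending like _2 or _b are one class to them, and where a whole thing is asked for, a point or a joint stands for the part that bears it (a point fixed in the world has none). Each returns a list of dicts, best first, with "p" (0 to 1); they miss things now and then, are a little off and sometimes report something else, mostly with a low value. They report only what shows in the picture. A call takes as long as a camera call. They do not tell look-alikes from the thing itself.
- boxes_of(thing, camera): "rect" ([left, top, right, bottom] in pixels, round what is visible of it).
- mark_of(thing, camera): "pixel" ([row, column] in pixels: a listed point, or the origin of a listed thing).
The state is a dict: "clock": time; "q": joint angles; "qd": joint speeds; "joint_torque": joint torques, N m; "tool_pos": TCP position; "eef_rot": TCP orientation; "contact_force": force on the tool from outside, world axes, zero at the start; "moment": the same for the moment, N m; "opening": opening from 0.0 (shut) to 1.0 (fully open).
Only numpy, scipy, OpenCV 4.12 (cv2) and the standard library are available. Lean on these libraries where they do the work, as an engineer would, in place of code of your own. Each camera call takes 0.05 s, during which the arm holds its last target.

## Working session

There is one attempt and no reset: what is moved stays moved. The work goes in short steps, Python scripts to look and compute and a tool call to move; the robot and the scene stay as the last step left them, time stands still between calls to the robot, and variables do not carry over. Pictures are saved under pics/ and viewed, and the job is handed in when it is done.

Besides the shell and the picture viewer there is one more tool, called by a JSON object that holds its "op" and its "data". jog_arm: Moves the arm, as the interface text tells. Scaled input: -1 to 1 covers 75 cm each way for a shift and 2 rad each way for a turn. Its arguments: {"type":"object","properties":{"rows":{"type":"array"},"gripper":{"type":"number"},"newtons":{"type":"number"}},"required":["rows"]}

```bash
ls -la; mkdir -p pics
python3 - <<'E'
from plant import *
import cv2,json
print(get_state()); print(r.finger_overhang)
for c in("scene","top","wrist"):
    print(c,camera_model(c))
for c in("scene","top"):
    im=snapshot(c); cv2.imwrite(f"pics/{c}0.png",im[:,:,::-1])
    for t in("spatula_grip","spatula_tip","tile_mid","bed","stand","rest_mid"):
        print(c,t,[(round(d['p'],2),d['pixel']) for d in mark_of(t,c)[:3]])
print(get_state()['clock'])
E
```

```text
total 12
drwxr-xr-x  3 agent agent 4096 Dec  7 02:24 .
drwxr-xr-x 23 root  root  4096 Dec  7 02:24 ..
drwxr-xr-x  2 agent agent 4096 Dec  7 02:24 pics
{'clock': 0.0, 'q': array([ 1.16078605,  0.68999172, -0.1945179 ,  1.56635563,  0.15731722,
        0.90246292, -0.21513029]), 'qd': array([-0.00111339,  0.00182483, -0.00118027,  0.00187511, -0.0011434 ,
       -0.00095734, -0.00080574]), 'joint_torque': array([ 4.13399530e-04, -5.27562654e+01, -1.26712896e+00, -1.53427434e+01,
       -5.27334970e-02,  6.63076426e-03,  1.54942113e-04]), 'tool_pos': array([ 0.26804079, -0.56388928,  0.22840222]), 'eef_rot': array([ 9.75471895e-01,  2.20122125e-01, -2.67501376e-04, -8.71838448e-04]), 'contact_force': array([ 0.99141048, -0.24834319, -0.03290294]), 'moment': array([-0.03783663,  0.02186531,  0.02592762]), 'opening': 0.9957801526728022}
0.022
scene {'mtx': array([[501.91107167,   0.        , 269.85169858],
       [  0.        , 501.91107167, 205.12472505],
       [  0.        ,   0.        ,   1.        ]]), 'k1': 0.0008569589668451359, 'extrinsics': array([[ 0.16196524, -0.6563043 ,  0.7
[... 1129 characters left out ...]

       [ 0.00000000e+00,  0.00000000e+00,  0.00000000e+00,
         1.00000000e+00]])}
scene spatula_grip [(0.9, [208.8, 111.9]), (0.72, [165.1, 148.8])]
scene spatula_tip [(0.91, [185.8, 111.8]), (0.8, [215.5, 169.0]), (0.65, [289.6, 238.2])]
scene tile_mid [(0.82, [230.8, 209.7]), (0.77, [189.4, 266.1])]
scene bed [(0.65, [186.7, 295.2])]
scene stand [(0.92, [215.8, 291.3])]
scene rest_mid [(0.78, [202.7, 113.2])]
top spatula_grip [(0.64, [245.5, 393.9]), (0.56, [307.4, 362.5])]
top spatula_tip [(0.82, [240.9, 347.0]), (0.77, [274.8, 396.2])]
top tile_mid [(0.81, [212.4, 320.2]), (0.6, [215.2, 270.2])]
top bed []
top stand [(0.91, [221.7, 251.5])]
top rest_mid [(0.65, [242.4, 396.0])]
0.7
```

View pics/scene0.png

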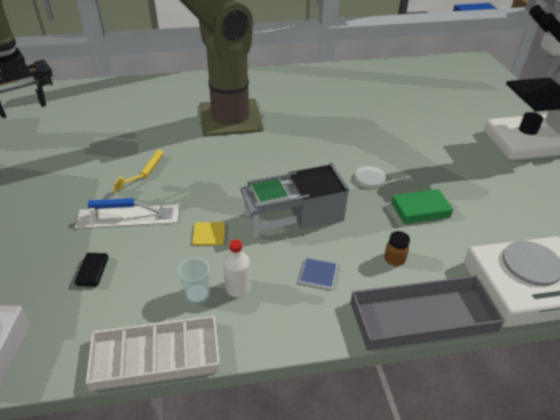

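View pics/top0.png

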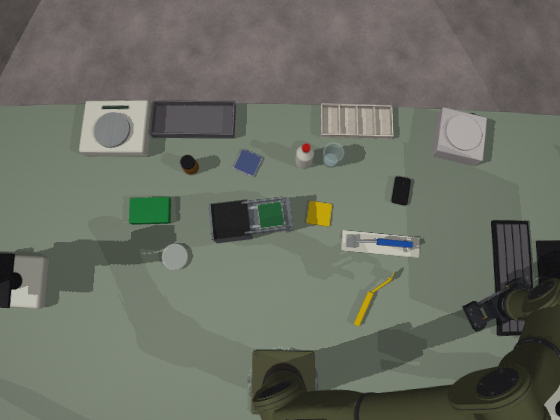

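```bash
cat > h.py <<'E'
import numpy as np, cv2
from plant import *
from scipy.spatial.transform import Rotation as R
def ext(c,st=None):
    m=camera_model(c)
    if c=="wrist":
        T=np.eye(4);T[:3,:3]=R.from_quat(st['eef_rot']).as_matrix();T[:3,3]=st['tool_pos']
        return m,T@m['T_tool_cam']
    return m,m['extrinsics']
def pix2(c,rc,z,st=None):
    m,T=ext(c,st)
    K=m['mtx'];u=np.array([[[rc[1],rc[0]]]],float)
    # distorted: xd = x(1+k1 r2)
    p=cv2.undistortPoints(u,K,np.array([m['k1'],0,0,0.]))[0,0]
    d=T[:3,:3]@np.array([p[0],-p[1],-1.]);o=T[:3,3]
    return o+d*(z-o[2])/d[2]
def proj(c,P,st=None):
    m,T=ext(c,st);q=np.linalg.inv(T)@np.append(P,1)
    x,y=q[0]/-q[2],-q[1]/-q[2];s=1+m['k1']*(x*x+y*y)
    K=m['mtx'];return np.array([K[1,1]*y*s+K[1,2],K[0,0]*x*s+K[0,2]])
E
python3 - <<'E'
from h import *
np.set_printoptions(precision=4,suppress=True)
print("grip",pix2("scene",[208.8,111.9],.051),pix2("top",[245.5,393.9],.051))
print("rest",pix2("scene",[202.7,113.2],.051),pix2("top",[242.4,396.],.051))
print("tip",pix2("scene",[215.5,169],.006),pix2("top",[240.9,347],.006))
print("tile",pix2("scene",[189.4,266.1],.105),pix2("top",[215.2,270.2],.105))
print("stand",pix2("scene",[215.8,291.3],.0),pix2("top",[221.7,251.5],.0))
print("bed",pix2("scene",[186.7,295.2],.101))
for n,p in dict(bottle=[0,0]).items(): pass
st=get_state();print(R.from_quat(st['eef_rot']).as_matrix())
for t,c in (("wash_bottle","top"),("beaker","top"),("mouse","top"),("petri_dish","top")):
    snapshot("top")
    d=mark_of(t,c)
    if d: print(t,d[0]['p'],pix2("top",d[0]['pixel'],0))
print(get_state()['clock'])
E
```

```text
grip [ 0.4853 -0.3585  0.051 ] [ 0.4487 -0.3599  0.051 ]
rest [ 0.4611 -0.3567  0.051 ] [ 0.4592 -0.3673  0.051 ]
tip [ 0.4847 -0.2163  0.006 ] [ 0.4671 -0.2103  0.006 ]
tile [0.5336 0.0428 0.105 ] [0.5338 0.0518 0.105 ]
stand [0.5314 0.113  0.    ] [0.5284 0.1183 0.    ]
bed [0.5298 0.1202 0.101 ]
[[ 0.9031  0.4294  0.0001]
 [ 0.4294 -0.9031 -0.0001]
 [ 0.      0.0001 -1.    ]]
wash_bottle 0.7 [ 0.7573 -0.0562  0.    ]
beaker 0.57 [ 0.7605 -0.1543  0.    ]
mouse 0.69 [ 0.648  -0.3967  0.    ]
petri_dish 0.76 [0.4083 0.3797 0.    ]
1.1
```

{"op": "jog_arm", "data": {"rows": [[[0.3645,-0.165,0],-0.529],[[0.3645,-0.165,0],-0.529],[[0.3645,-0.165,0],-0.529],[[0.3645,-0.165,0],-0.529],[[0.3645,-0.165,0],-0.529],[[0.3645,-0.165,0],-0.529],[[0.3645,-0.165,0],-0.529],[[0.3645,-0.165,0],-0.529],[[0.3645,-0.165,0],-0.529],[[0.3645,-0.165,0],-0.529],[[0.3645,-0.165,0],-0.529]], "gripper": 60}}

```text
clock: 2.02
tool_pos: [0.4619, -0.3358, 0.2291]
eef_rot: [0.732, 0.681, -0.0, 0.0]
contact_force: [0.3, 0.0, 0.0]
opening: 0.68
```

Run:
```python
from h import *
np.set_printoptions(precision=4,suppress=True)
st=get_state();im=snapshot("wrist");cv2.imwrite("pics/w1.png",im[:,:,::-1])
print(st['tool_pos'],R.from_quat(st['eef_rot']).as_matrix(),st['qd'],st['q'])
for t,z in(("spatula_grip",.051),("spatula_tip",.006),("rest_mid",.051)):
    for d in mark_of(t,"wrist")[:2]: print(t,d['p'],d['pixel'],pix2("wrist",d['pixel'],z,st))
for d in boxes_of("spatula_grip","wrist")[:2]: print(d)
```

```text
[ 0.4619 -0.3358  0.2291] [[ 0.0714  0.9974 -0.0003]
 [ 0.9974 -0.0714 -0.0003]
 [-0.0003 -0.0003 -1.    ]] [ 0.011  -0.0028  0.0181  0.0021 -0.0025 -0.0035 -0.0052] [ 0.8264  0.6464 -0.4735  1.7235  0.3708  0.8618  0.1188]
spatula_grip 0.98 [133.0, 104.3] [ 0.2659 -0.2642  0.051 ]
spatula_grip 0.86 [206.5, 284.2] [ 0.4593 -0.3634  0.051 ]
spatula_tip 0.81 [209.8, 213.4] [ 0.3644 -0.3744  0.006 ]
rest_mid 0.84 [203.1, 286.7] [ 0.4625 -0.3595  0.051 ]
rest_mid 0.39 [9.8, 520.9] [ 0.7208 -0.1681  0.051 ]
{'rect': [268.3, 73.2, 302.1, 260.3], 'p': 0.92}
{'rect': [54.8, 109.7, 212.9, 211.5], 'p': 0.92}
```

View pics/w1.png

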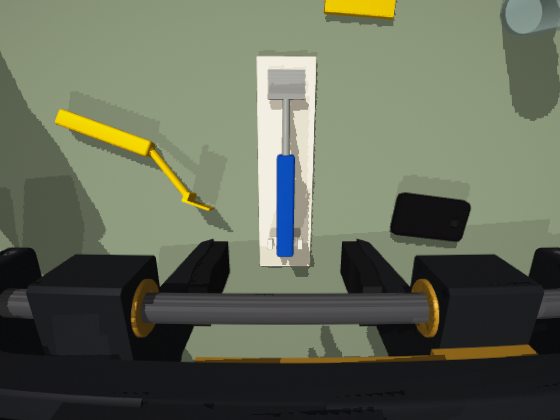

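Run:
```python
from h import *
np.set_printoptions(precision=4,suppress=True)
st=get_state();im=cv2.imread("pics/w1.png")
b=im.astype(int);m=((b[:,:,0]>90)&(b[:,:,0]-b[:,:,2]>70)&(b[:,:,0]-b[:,:,1]>40)).astype(np.uint8)
n,l,s,c=cv2.connectedComponentsWithStats(m);print(s[1:][s[1:,4]>50])
k=1+np.argmax(s[1:,4])
rows=[]
for r_ in range(165,250,4):
    cc=np.where(l[r_]==k)[0];a=pix2("wrist",[r_,cc.min()-.5],.061,st);e=pix2("wrist",[r_,cc.max()+.5],.061,st)
    rows.append(np.r_[a[:2],e[:2]])
rows=np.array(rows);print(rows[::4]); mid=(rows[:,:2]+rows[:,2:])/2
f=np.polyfit(mid[:,1],mid[:,0],1);print(f,np.degrees(np.arctan(f[0])))
fl=np.polyfit(rows[:,1],rows[:,0],1);fr=np.polyfit(rows[:,3],rows[:,2],1);print(fl,fr)
ys=np.where((l==k).any(1))[0];cm=285
print("front",pix2("wrist",[ys.min()-.5,286],.061,st),"rear",pix2("wrist",[ys.max()+.5,285],.041,st),pix2("wrist",[ys.max()+.5,285],.061,st),ys.min(),ys.max())
# rest plate & blade edges
for r_ in (62,80,90,120,250): print(r_,b[r_,250:325].sum(1)//3)
print(b[50:110,286].sum(1)//3)
```

```text
[[ 277  155   18  102 1713]]
[[ 0.4544 -0.3134  0.4739 -0.3148]
 [ 0.453  -0.331   0.4717 -0.3323]
 [ 0.4516 -0.3491  0.4705 -0.3504]
 [ 0.4502 -0.3677  0.4694 -0.3691]
 [ 0.4486 -0.387   0.4681 -0.3884]
 [ 0.4471 -0.4069  0.4657 -0.4082]]
[0.0787 0.4887] 4.502536782605955
[0.0789 0.4792] [0.0786 0.4981]
front [ 0.4655 -0.3028  0.061 ] rear [ 0.4553 -0.432   0.041 ] [ 0.4559 -0.4223  0.061 ] 155 256
62 [141 140 141 140 141 141 175 223 234 234 235 234 234 234 235 234 235 234
 235 234 235 235 234 234 234 235 235 234 234 234 234 235 234 234 234 234
 235 234 234 234 234 234 234 234 234 234 234 234 234 234 234 234 234 234
 234 234 234 234 234 234 234 233 233 233 234 218 133 132 141 141 141 141
 140 141 141]
80 [141 141 142 141 142 142 151 213 236 235 235 235 235 235 235 235 235 221
 183 169 169 169 169 169 169 168 168 168 169 168 169 169 168 169 169 168
 169 169 169 168 168 168 168 168 168 167 168 167 167 168 168 167 166 167
 172 220 230 230 234 234 234 234 234 234 233 212  82 107 142 141 142 141
 141 141 142]
90 [142 142 142 142 142 141 140 212 235 235 235 235 235 235 235 235 235 219
 17
[... 394 characters left out ...]
91 143 149 149 149 217 221 221 221 220 221 221 221 221 221
 221 221 221 221 221 221 235 234 235 234 141  95 143 143 142 142 142 142
 142 142 142]
250 [129 128 128 128 128 128 128 128 128 149 210 219 218 219 218 219 218 218
 217 216 216 216 218 218 218 218 152 100  89  92  92  91  93  92  92  91
  91  90  89  90  90  83  68  84 139 146 146 146 146 146 146 146 145 146
 145 146 145 146 145 217 111  87 125 129 128 129 128 129 128 128 128 128
 127 128 128]
[140 138 126 126 125 124 184 234 234 234 234 234 235 234 235 234 235 235
 222 198 167 165 170 169 166 167 171 168 168 170 169 168 170 169 158 150
 151 149 147 147 148 149 148 156 162 163 163 163 162 165 164 165 165 164
 165 164 165 164 164 164]
```

{"op": "jog_arm", "data": {"rows": [[[-0.0024,0,0.05],0.0035],[[-0.0024,0,0.1],0.0035],[[-0.0024,0,0.15],0.0035],[[-0.0024,0,0.19],0.0035],[[-0.0024,0,0.22],0.0035],[[-0.0024,0,0.2335],0.0035],[[-0.0024,0,0.2335],0.0035],[[-0.0024,0,0.2335],0.0035]]}}

```text
clock: 2.93
tool_pos: [0.4624, -0.3374, 0.0546]
eef_rot: [0.734, 0.68, 0.0, 0.0]
contact_force: [0.4, -0.3, 0.7]
opening: 0.681
```

{"op": "jog_arm", "data": {"rows": [[[0,0,0],0],[[0,0,0],0],[[0,0,0],0],[[0,0,0],0],[[0,0,0],0],[[0,0,0],0]], "gripper": 10, "newtons": 50}}

```text
clock: 3.43
tool_pos: [0.4621, -0.3373, 0.0545]
eef_rot: [0.733, 0.68, 0.0, 0.0]
contact_force: [-0.9, -0.8, -0.1]
opening: 0.25
```

Run:
```python
from h import *
np.set_printoptions(precision=4,suppress=True)
st=get_state();im=snapshot("wrist");cv2.imwrite("pics/w2.png",im[:,:,::-1])
print(st)
```

```text
{'clock': 3.4333, 'q': array([ 0.7327,  0.8915, -0.3158,  1.8465,  0.5407,  0.4889, -0.033 ]), 'qd': array([-0.0018,  0.0055,  0.0016,  0.0011,  0.0002, -0.0007,  0.0013]), 'joint_torque': array([  0.0181, -53.3941,  -3.2178,  -7.9832,  -0.0305,   0.0107,
         0.0001]), 'tool_pos': array([ 0.4621, -0.3373,  0.0545]), 'eef_rot': array([0.7335, 0.6797, 0.0001, 0.0003]), 'contact_force': array([-0.8755, -0.7994, -0.148 ]), 'moment': array([-0.0008, -0.0375, -0.0569]), 'opening': 0.2504341668134326}
```

View pics/w2.png

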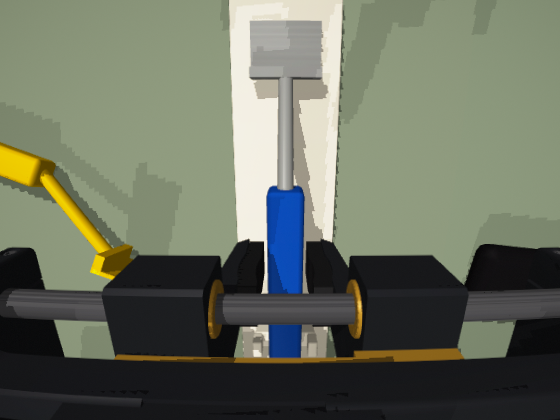

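{"op": "jog_arm", "data": {"rows": [[[0,0,0],0],[[0,0,0],0],[[0,0,0],0],[[0,0,0],0]]}}

```text
clock: 3.82
tool_pos: [0.4621, -0.3371, 0.0541]
eef_rot: [0.733, 0.68, 0.0, 0.0]
contact_force: [0.0, 0.2, -0.5]
opening: 0.114
```

Run:
```python
from h import *
np.set_printoptions(precision=4,suppress=True)
st=get_state();im=snapshot("wrist");cv2.imwrite("pics/w3.png",im[:,:,::-1])
for k in('clock','tool_pos','eef_rot','opening','contact_force','moment'):print(k,st[k])
b=im.astype(int)
print((b[0:90,300].sum(1)//3)); print(b[40,235:335].sum(1)//3)
for z in(.0085,):
  for rc in([19.5,250],[19.5,322],[50,250],[50,322]): print(pix2("wrist",rc,z,st))
```

```text
clock 3.8167
tool_pos [ 0.4621 -0.3371  0.0541]
eef_rot [0.7334 0.6798 0.     0.    ]
opening 0.11397245219778446
contact_force [ 0.0264  0.1772 -0.5031]
moment [-0.0289 -0.1046  0.0461]
[214 215 214 215 215 215 215 215 215 215 215 215 215 215 215 215 215 216
 215 216 199 147 147 146 146 147 151 150 148 146 146 146 147 149 151 150
 147 149 162 163 162 155 149 148 149 150 151 150 149 148 148 148 148 149
 149 147 145 145 143 143 145 146 146 145 146 146 146 145 145 145 145 145
 145 144 145 144 135  85  50  79 130 143 144 144 144 144 144 144 144 144]
[233 233 233 233 233 233 232 232 233 232 233 233 232 232 231 200 166 166
 166 165 166 166 165 166 166 166 166 166 166 166 166 166 166 166 167 166
 166 167 167 167 167 167 166 167 166 167 166 167 166 166 166 166 166 166
 166 165 166 166 165 165 165 165 166 166 166 162 149 149 150 149 149 149
 149 148 148 148 148 148 148 147 148 147 147 148 147 148 171 206 216 215
 216 215 215 215 215 215 215 215 229 230]
[ 0.4509 -0.2067  0.0085]
[ 0.4944 -0.21    0.0085]
[ 0.4492 -0.224   0.0085]
[ 0.4935 -0.2274  0.0085]
```

View pics/w3.png

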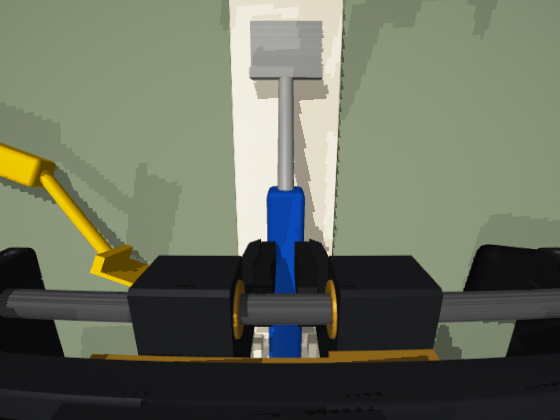

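Run:
```python
from h import *
im=snapshot("scene");cv2.imwrite("pics/s3.png",cv2.resize(im[120:280,20:240,::-1],None,fx=3.5,fy=3.5,interpolation=cv2.INTER_CUBIC))
```

```text
(no output)
```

View pics/s3.png

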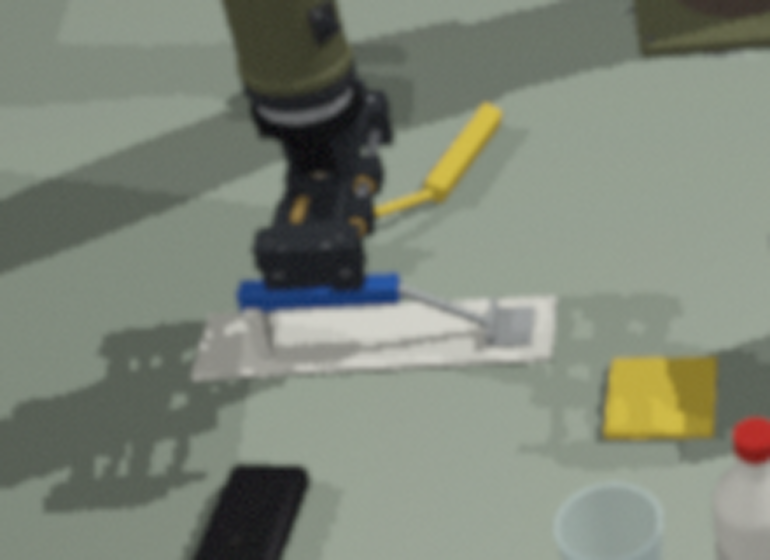

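Run:
```python
from h import *
np.set_printoptions(precision=1,suppress=True)
m=camera_model("wrist")
def pt(P):
    q=np.linalg.inv(m['T_tool_cam'])@np.append(P,1);x,y=q[0]/-q[2],-q[1]/-q[2];s=1+m['k1']*(x*x+y*y);K=m['mtx'];return np.array([K[1,1]*y*s+K[1,2],K[0,0]*x*s+K[0,2]])
for z in(-.02,0,.003,.022):
    for y in(.005,.010,.03): print(z,y,pt([.009,-y,z]),pt([.009,y,z]))
print(get_state()['opening'])
im=cv2.imread("pics/w3.png");cv2.imwrite("pics/w3z.png",cv2.resize(im[170:370,180:390],None,fx=3.6,fy=3,interpolation=cv2.INTER_CUBIC))
```

```text
-0.02 0.005 [248.2 274.6] [248.2 294.9]
-0.02 0.01 [248.2 264.4] [248.2 305.1]
-0.02 0.03 [248.1 223.8] [248.  345.7]
0 0.005 [233.3 275.7] [233.2 293.7]
0 0.01 [233.3 266.7] [233.2 302.7]
0 0.03 [233.2 230.7] [233.2 338.7]
0.003 0.005 [231.3 275.9] [231.3 293.6]
0.003 0.01 [231.3 267. ] [231.3 302.4]
0.003 0.03 [231.3 231.7] [231.2 337.8]
0.022 0.005 [220.4 276.7] [220.3 292.7]
0.022 0.01 [220.4 268.7] [220.3 300.7]
0.022 0.03 [220.3 236.8] [220.3 332.6]
0.1128706646295286
```

View pics/w3z.png

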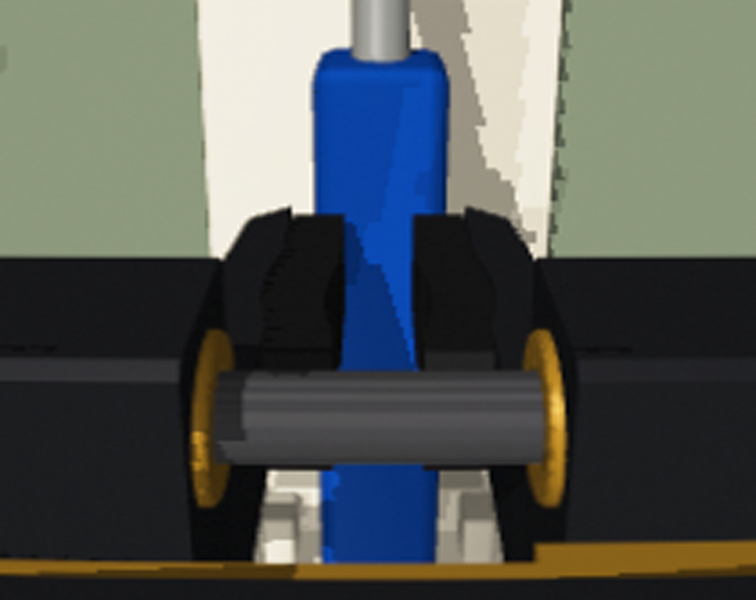

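Run:
```python
from h import *
np.set_printoptions(precision=1,suppress=True)
im=cv2.imread("pics/s3.png")
def p(P,col):
    q=proj("scene",np.array(P));u=((q[1]-20)*3.5,(q[0]-120)*3.5);cv2.circle(im,(int(u[0]),int(u[1])),3,col,-1);print(P,u)
p([.4621+.010,-.338,.032],(0,0,255));p([.4621+.01,-.338,.054],(0,255,255));p([.4621+.01,-.338,.063],(0,255,0));p([.4621+.01,-.338,.099],(255,0,255))
for d in(-.06,.06): p([.4602+.0787*d+.01,-.3625+d,.061],(255,255,0));p([.4602+.0787*d+.01,-.3625+d,.041],(255,255,0))
cv2.imwrite("pics/s3b.png",im)
```

```text
[0.4721, -0.338, 0.032] (np.float64(355.4521185752745), np.float64(315.05132340250003))
[0.4721, -0.338, 0.054] (np.float64(349.89108532028797), np.float64(293.4398623845155))
[0.4721, -0.338, 0.063] (np.float64(347.5805477133947), np.float64(284.4607444056175))
[0.4721, -0.338, 0.099] (np.float64(338.12474812894243), np.float64(247.71500941588465))
[0.465478, -0.4225, 0.061] (np.float64(232.94886113868188), np.float64(292.2852632710686))
[0.465478, -0.4225, 0.041] (np.float64(239.21940000494683), np.float64(312.11657816410633))
[0.474922, -0.3025, 0.061] (np.float64(396.17141467576835), np.float64(284.06665527020954))
[0.474922, -0.3025, 0.041] (np.float64(400.7802179514146), np.float64(303.85980370976426))
```

View pics/s3b.png

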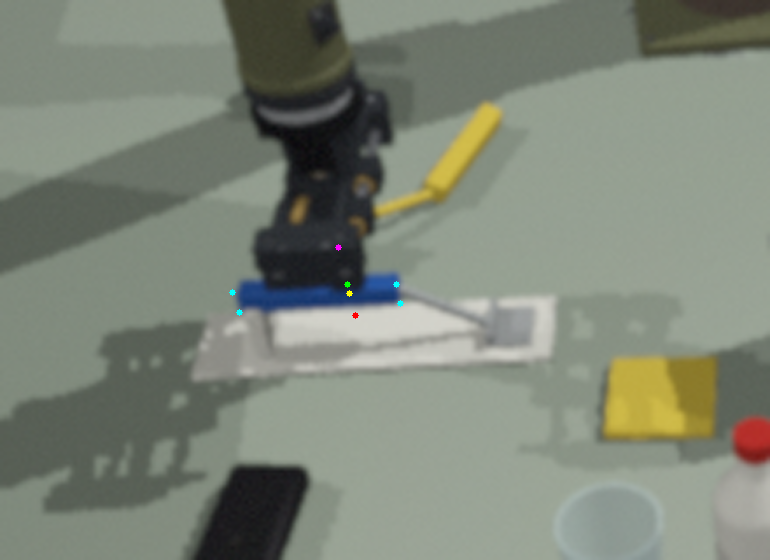

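{"op": "jog_arm", "data": {"rows": [[[0,0,0],0],[[0,0,0],0],[[0,0,0],0],[[0,0,0],0],[[0,0,0],0]], "gripper": 40}}

```text
clock: 4.33
tool_pos: [0.462, -0.3371, 0.0541]
eef_rot: [0.733, 0.68, 0.0, 0.0]
contact_force: [0.2, 0.1, -0.5]
opening: 0.446
```

{"op": "jog_arm", "data": {"rows": [[[0,0,0.004],0],[[0,0,0.008],0],[[0,0,0.012],0],[[0,0,0.012],0]]}}

```text
clock: 4.67
tool_pos: [0.4616, -0.3369, 0.0443]
eef_rot: [0.733, 0.68, -0.0, -0.001]
contact_force: [0.4, 0.3, -0.7]
opening: 0.456
```

Run:
```python
from h import *
np.set_printoptions(precision=4,suppress=True)
st=get_state();im=snapshot("wrist")
for k in('clock','tool_pos','eef_rot','opening','contact_force','moment'):print(k,st[k])
cv2.imwrite("pics/w4.png",cv2.resize(im[170:370,180:390,::-1],None,fx=3.6,fy=3,interpolation=cv2.INTER_CUBIC))
```

```text
clock 4.6667
tool_pos [ 0.4616 -0.3369  0.0443]
eef_rot [ 0.7334  0.6798 -0.0002 -0.0006]
opening 0.4561185423231916
contact_force [ 0.447   0.3474 -0.6783]
moment [-0.0166 -0.1004 -0.0009]
```

View pics/w4.png

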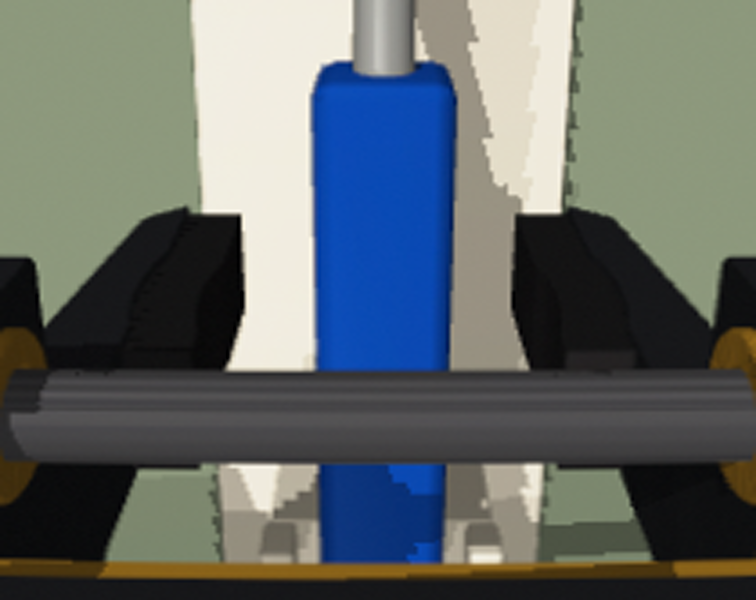

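{"op": "jog_arm", "data": {"rows": [[[0,0,0.006],0],[[0,0,0.012],0],[[0,0,0.0165],0],[[0,0,0.0165],0]]}}

```text
clock: 5.05
tool_pos: [0.4615, -0.3368, 0.0318]
eef_rot: [0.733, 0.68, -0.0, -0.001]
contact_force: [0.5, 1.0, 0.6]
opening: 0.457
```

Run:
```python
from h import *
np.set_printoptions(precision=4,suppress=True)
st=get_state();im=snapshot("wrist")
for k in('clock','tool_pos','opening','contact_force','moment'):print(k,st[k])
cv2.imwrite("pics/w5.png",cv2.resize(im[170:370,180:390,::-1],None,fx=3.6,fy=3,interpolation=cv2.INTER_CUBIC))
im=snapshot("scene");cv2.imwrite("pics/s5.png",cv2.resize(im[170:230,60:180,::-1],None,fx=6,fy=6,interpolation=cv2.INTER_CUBIC))
```

```text
clock 5.05
tool_pos [ 0.4615 -0.3368  0.0318]
opening 0.45655297469921396
contact_force [0.5268 1.0328 0.6264]
moment [-0.0381 -0.0413  0.0276]
```

View pics/w5.png

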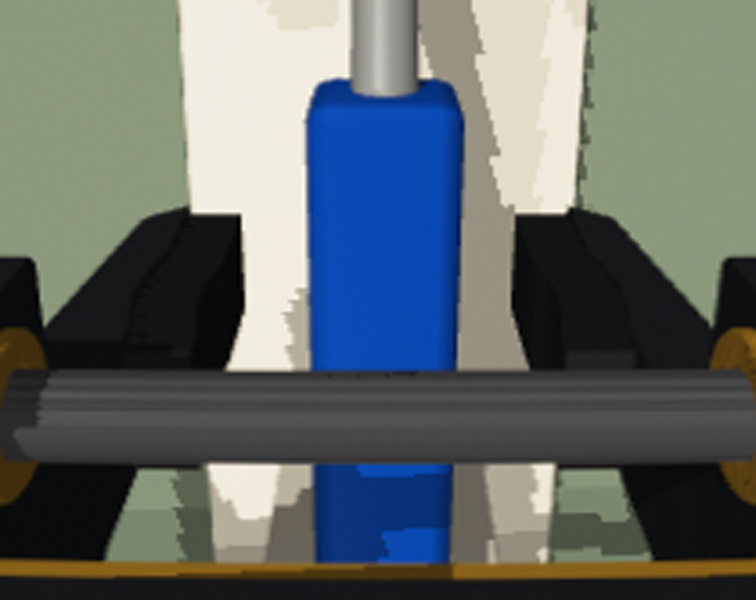

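View pics/s5.png

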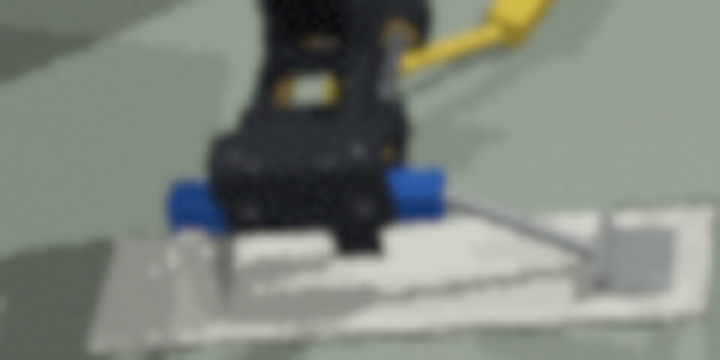

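Run:
```python
from h import *
np.set_printoptions(precision=1,suppress=True)
for z in(.01,.02,.03,.04,.05):
  for x in(.4815,.499):
    q=proj("scene",np.array([x,-.3368,z]));print(z,x,(q-[170,60])*6)
for P in([.4769,-.3025,.061],[.4749,-.3025,.041],[.4706,-.4225,.041]): print(P,(proj("scene",np.array(P))-[170,60])*6)
```

```text
0.01 0.4815 [290.2 380.3]
0.01 0.499 [316.9 378.2]
0.02 0.4815 [273.8 376.1]
0.02 0.499 [300.4 373.9]
0.03 0.4815 [257.2 371.8]
0.03 0.499 [283.9 369.6]
0.04 0.4815 [240.5 367.5]
0.04 0.499 [267.1 365.2]
0.05 0.4815 [223.6 363.1]
0.05 0.499 [250.2 360.8]
[0.4769, -0.3025, 0.061] [189.9 439. ]
[0.4749, -0.3025, 0.041] [220.9 447.1]
[0.4706, -0.4225, 0.041] [242.8 168.9]
```

{"op": "jog_arm", "data": {"rows": [[[0,0,0.006],0],[[0,0,0.0125],0],[[0,0,0.0125],0]]}}

```text
clock: 5.4
tool_pos: [0.4616, -0.3369, 0.0225]
eef_rot: [0.733, 0.68, -0.0, -0.001]
contact_force: [-0.6, -0.0, -0.0]
opening: 0.454
```

{"op": "jog_arm", "data": {"rows": [[[0,0,0],0],[[0,0,0],0],[[0,0,0],0],[[0,0,0],0],[[0,0,0],0],[[0,0,0],0]], "gripper": 10, "newtons": 50}}

```text
clock: 5.9
tool_pos: [0.4622, -0.3372, 0.0235]
eef_rot: [0.733, 0.68, 0.0, 0.0]
contact_force: [-0.0, -0.2, -0.0]
opening: 0.223
```

Run:
```python
from h import *
np.set_printoptions(precision=4,suppress=True)
st=get_state();im=snapshot("wrist")
for k in('clock','tool_pos','eef_rot','opening','contact_force','moment'):print(k,st[k])
cv2.imwrite("pics/w6.png",im[:,:,::-1])
```

```text
clock 5.9
tool_pos [ 0.4622 -0.3372  0.0235]
eef_rot [0.7335 0.6797 0.0001 0.0002]
opening 0.22263877314049016
contact_force [-0.0341 -0.2375 -0.0096]
moment [ 0.0086 -0.1442  0.0292]
```

View pics/w6.png

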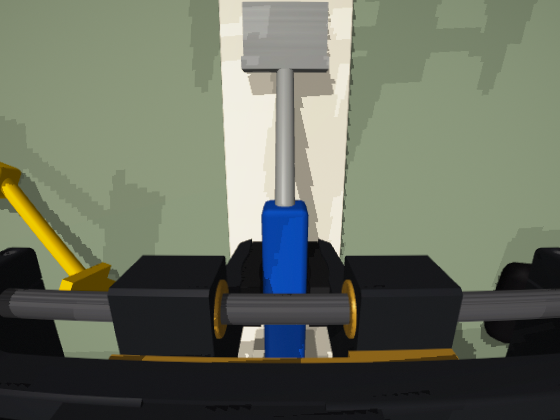

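{"op": "jog_arm", "data": {"rows": [[[0,0,-0.02],0],[[0,0,-0.05],0],[[0,0,-0.1],0],[[0,0,-0.15],0],[[0.02,0,-0.2],0],[[0.06,-0.005,-0.23],0],[[0.11,-0.01,-0.26],0],[[0.16,-0.012,-0.267],0],[[0.21,-0.016,-0.267],0],[[0.26,-0.02,-0.267],0],[[0.31,-0.024,-0.267],0],[[0.35,-0.028,-0.267],0],[[0.368,-0.028,-0.267],0],[[0.368,-0.028,-0.267],0],[[0.368,-0.028,-0.267],0]]}}

```text
clock: 7.2
tool_pos: [0.4618, -0.0602, 0.2236]
eef_rot: [0.733, 0.68, -0.0, 0.0]
contact_force: [-0.5, -0.8, -1.3]
opening: 0.22
```

Run:
```python
from h import *
np.set_printoptions(precision=4,suppress=True)
st=get_state();im=snapshot("wrist")
for k in('clock','tool_pos','eef_rot','opening','contact_force','moment'):print(k,st[k])
cv2.imwrite("pics/w7.png",im[:,:,::-1]);np.save("st7.npy",st,allow_pickle=True)
for t,z in (("tile_mid",.105),("bed",.101),("stand",0)):
    for d in mark_of(t,"wrist")[:2]: print(t,d['p'],d['pixel'],pix2("wrist",d['pixel'],z,st))
```

```text
clock 7.2
tool_pos [ 0.4618 -0.0602  0.2236]
eef_rot [ 0.7329  0.6804 -0.0004  0.0001]
opening 0.2196580174693375
contact_force [-0.5365 -0.8044 -1.3204]
moment [-0.0795 -0.0922 -0.0686]
tile_mid 0.85 [65.6, 365.8] [0.5393 0.0492 0.105 ]
tile_mid 0.75 [212.7, 363.2] [ 0.5359 -0.0824  0.105 ]
stand 0.76 [30.9, 333.7] [0.5307 0.1045 0.    ]
```

View pics/w7.png

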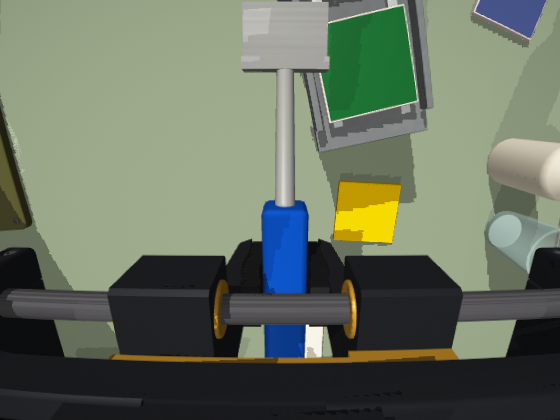

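Run:
```python
from h import *
np.set_printoptions(precision=4,suppress=True)
st=np.load("st7.npy",allow_pickle=True).item()
def P(rc,z): return pix2("wrist",rc,z,st)
a,b,c=P([122,334],.109),P([107,416.5],.109),P([6,405],.109)
print("tile",a,b,c,np.linalg.norm(a-b),np.degrees(np.arctan2((b-a)[1],(b-a)[0])),np.degrees(np.arctan2(-(c-b)[0],(c-b)[1])))
a,b=P([150,321],.095),P([131,427],.095);print("front",a,b,np.linalg.norm(a-b),np.degrees(np.arctan2((b-a)[1],(b-a)[0])))
im=cv2.imread("pics/w7.png");cv2.imwrite("pics/w7z.png",cv2.resize(im[0:160,290:450],None,fx=3.75,fy=3.75,interpolation=cv2.INTER_CUBIC))
```

```text
tile [0.5098 0.0041 0.109 ] [0.5825 0.0122 0.109 ] [0.5715 0.0931 0.109 ] 0.07315831765870487 6.370441108635008 7.705824818616414
front [ 0.4989 -0.0209  0.095 ] [ 0.5992 -0.0099  0.095 ] 0.1008912264425726 6.225253307649575
```

View pics/w7z.png

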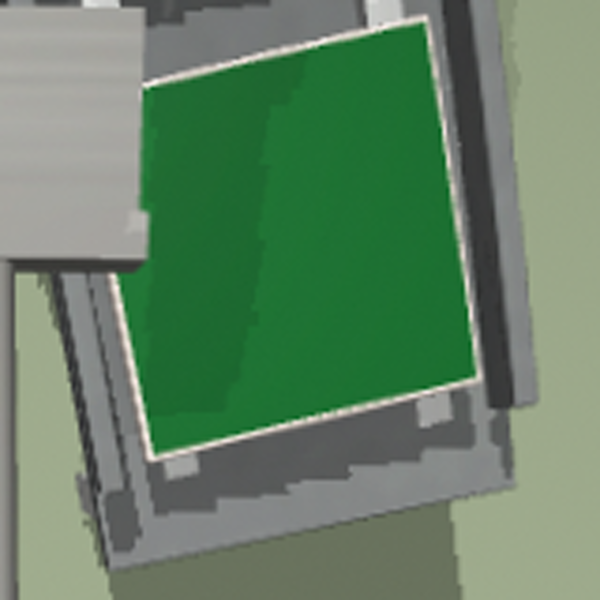

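{"op": "jog_arm", "data": {"rows": [[[-0.03,-0.02,0],-0.05],[[-0.0424,-0.03,0],-0.0986],[[-0.0424,-0.03,0],-0.0986],[[-0.0424,-0.03,0],-0.0986],[[-0.0424,-0.03,0],-0.0986]]}}

```text
clock: 7.82
tool_pos: [0.438, -0.0903, 0.2237]
eef_rot: [0.664, 0.748, 0.001, 0.0]
contact_force: [0.5, 0.4, -1.6]
opening: 0.215
```

Run:
```python
from h import *
np.set_printoptions(precision=4,suppress=True)
st=get_state();im=snapshot("wrist")
for k in('clock','tool_pos','eef_rot','contact_force'):print(k,st[k])
cv2.imwrite("pics/w8.png",im[:,:,::-1]);np.save("st8.npy",st,allow_pickle=True)
cv2.imwrite("pics/w8z.png",cv2.resize(im[0:180,280:460,::-1],None,fx=3.3,fy=3.3,interpolation=cv2.INTER_CUBIC))
```

```text
clock 7.8167
tool_pos [ 0.438  -0.0903  0.2237]
eef_rot [0.6641 0.7476 0.0007 0.0003]
contact_force [ 0.4702  0.4172 -1.6064]
```

View pics/w8z.png

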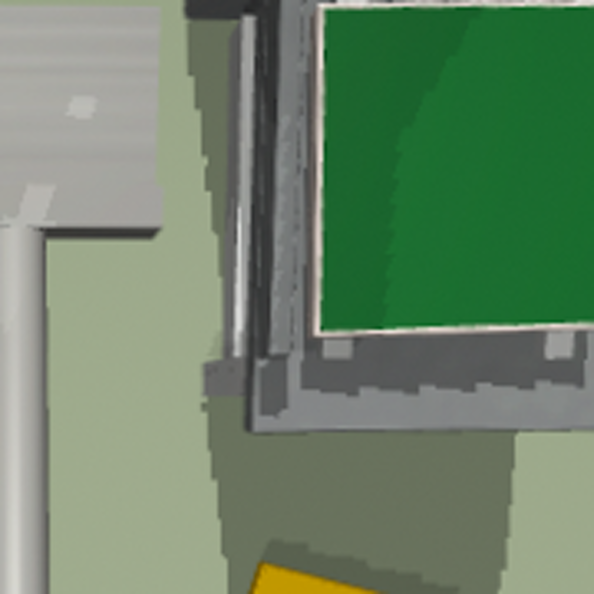

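Run:
```python
import cv2
im=cv2.imread("pics/w8.png")
cv2.imwrite("pics/w8y.png",cv2.resize(im[0:150,340:540],None,fx=4,fy=4,interpolation=cv2.INTER_CUBIC))
```

```text
(no output)
```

View pics/w8y.png

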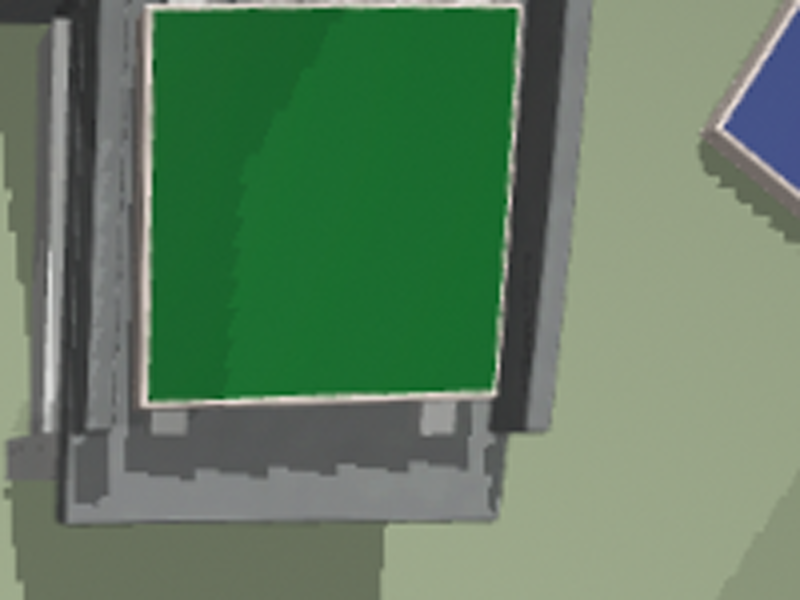

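Run:
```python
from h import *
np.set_printoptions(precision=4,suppress=True)
st=np.load("st8.npy",allow_pickle=True).item()
def P(zx,zy,z): return pix2("wrist",[zy/4-.4,340+zx/4-.4],z,st)
M=R.from_quat(st['eef_rot']).as_matrix();print("tool x hd",np.degrees(np.arctan2(M[1,0],M[0,0])))
def hd(v,along):
    a=np.degrees(np.arctan2(v[1],v[0])); return a if along else a+90
NL,NR,FR,FL=[P(*q,.109) for q in((146,405),(498,396),(523,5),(146,5))]
print(np.linalg.norm(NL-NR),np.linalg.norm(NR-FR),np.linalg.norm(FL-FR),np.linalg.norm(NL-FL))
print("tile c",(NL+NR+FR+FL)/4,"hd",hd(FR-NR,1),hd(FL-NL,1),hd(NR-NL,0),hd(FR-FL,0))
a,b=P(62,522,.095),P(497,521,.095);print("front",a,b,np.linalg.norm(a-b),hd(b-a,0),(a+b)/2)
r=[P(x,433,.101) for x in(152,188,420,456)];print("rails",r,np.linalg.norm(r[0]-r[3]),hd(r[3]-r[0],0),(r[0]+r[3])/2,sum(r)/4)
# guides right: inner/outer lines
for q in(((590,5),(550,430)),((565,5),(525,430)),((45,430),(57,20))):
    for z in(.111,): a,b=P(*q[0],z),P(*q[1],z);print("guide",a,b,hd(a-b,1))
```

```text
tool x hd 96.77237490628843
0.07857194386152007 0.07854230681875825 0.07949342444476726 0.07867051078158867
tile c [0.5384 0.0495 0.109 ] hd 99.65780825368542 100.32833299595232 99.30195538002961 99.21755674517348
front [ 0.4958 -0.0224  0.095 ] [ 0.599  -0.0085  0.095 ] 0.10414862156810216 97.6465775029725 [ 0.5474 -0.0155  0.095 ]
rails [array([ 0.5112, -0.0006,  0.101 ]), array([0.5193, 0.0005, 0.101 ]), array([0.5723, 0.0078, 0.101 ]), array([0.5807, 0.009 , 0.101 ])] 0.07019120768955205 97.79518713928825 [0.5459 0.0042 0.101 ] [0.5459 0.0042 0.101 ]
guide [0.5841 0.0963 0.111 ] [0.5965 0.0116 0.111 ] 98.31620966329697
guide [0.5787 0.0953 0.111 ] [0.5908 0.0108 0.111 ] 98.11278654547169
guide [ 0.4851 -0.0037  0.111 ] [0.4744 0.0758 0.111 ] -82.35392418721884
```

{"op": "jog_arm", "data": {"rows": [[[-0.03,0.03,0],-0.0095],[[-0.06,0.07,0],-0.0095],[[-0.09,0.11,0],-0.0095],[[-0.115,0.145,0.01],-0.0095],[[-0.1243,0.1615,0.04],-0.0095],[[-0.1243,0.1615,0.08],-0.0095],[[-0.1243,0.1615,0.115],-0.0095],[[-0.1243,0.1615,0.138],-0.0095],[[-0.1243,0.1615,0.1459],-0.0095],[[-0.1243,0.1615,0.1459],-0.0095],[[-0.1243,0.1615,0.1459],-0.0095]]}}

```text
clock: 8.78
tool_pos: [0.5696, -0.1676, 0.1148]
eef_rot: [0.656, 0.755, 0.0, 0.0]
contact_force: [-0.1, 0.1, -1.0]
opening: 0.219
```

Run:
```python
from h import *
np.set_printoptions(precision=4,suppress=True)
st=get_state();im=snapshot("wrist")
for k in('clock','tool_pos','eef_rot','contact_force','moment','opening'):print(k,st[k])
M=R.from_quat(st['eef_rot']).as_matrix();print("hd",np.degrees(np.arctan2(M[1,0],M[0,0])),M[2])
h=np.radians(97.85);u=np.array([np.cos(h),np.sin(h)]);n=np.array([-u[1],u[0]])
d=st['tool_pos'][:2]-[.531,.1083];print("stand frame",d@u,d@n)
cv2.imwrite("pics/w9.png",im[:,:,::-1])
im=snapshot("scene");cv2.imwrite("pics/s9.png",cv2.resize(im[140:260,150:310,::-1],None,fx=4.8,fy=4.8,interpolation=cv2.INTER_CUBIC))
```

```text
clock 8.7833
tool_pos [ 0.5696 -0.1676  0.1148]
eef_rot [0.6558 0.755  0.0005 0.0004]
contact_force [-0.0514  0.051  -1.0418]
moment [-0.0504 -0.0836 -0.0328]
opening 0.21880000905093708
hd 98.04521285293978 [-0.0001  0.0013 -1.    ]
stand frame -0.2786379696894724 -0.000582731363617292
```

View pics/w9.png

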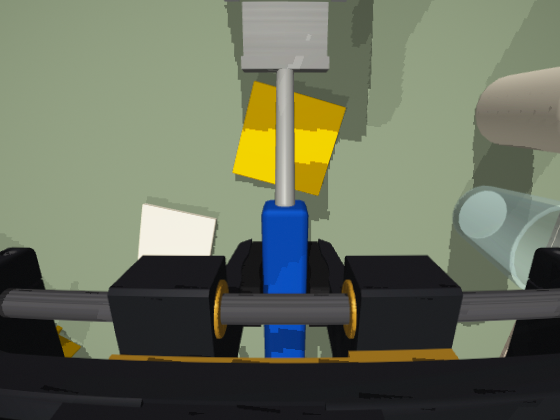

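View pics/s9.png

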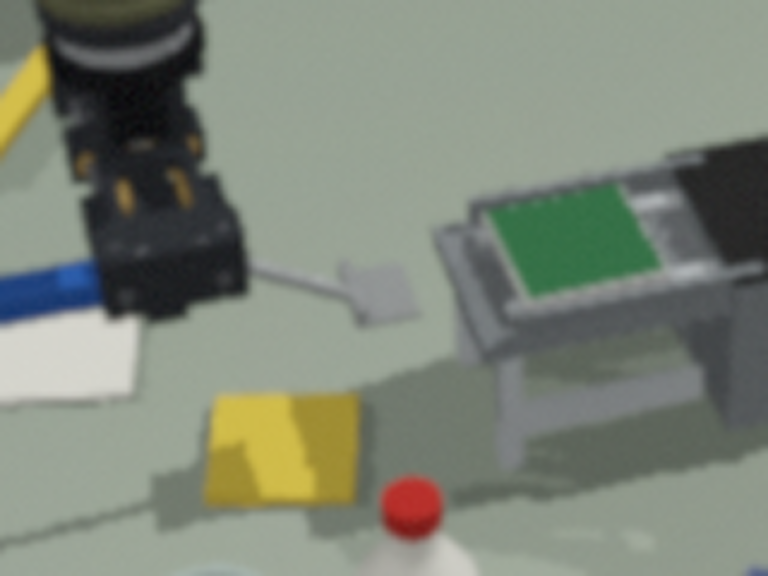

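{"op": "jog_arm", "data": {"rows": [[[0.012,0,0],0],[[0.022,0,0],0],[[0.03,0,0],0],[[0.036,0,0],0],[[0.038,0,0],0]]}}

```text
clock: 9.3
tool_pos: [0.5648, -0.1382, 0.1146]
eef_rot: [0.655, 0.756, 0.0, -0.0]
contact_force: [0.2, 0.3, -0.8]
opening: 0.219
```

{"op": "jog_arm", "data": {"rows": [[[0.008,0,0],0],[[0.016,0,0],0],[[0.024,0,0],0],[[0.028,0,0],0],[[0.031,0,0],0],[[0.033,0,0],0]]}}

```text
clock: 9.8
tool_pos: [0.5612, -0.1151, 0.1142]
eef_rot: [0.656, 0.755, -0.0, 0.0]
contact_force: [0.9, -0.6, -1.1]
opening: 0.223
```

Run:
```python
from h import *
np.set_printoptions(precision=4,suppress=True)
st=get_state();im=snapshot("wrist")
for k in('clock','tool_pos','contact_force','moment'):print(k,st[k])
h=np.radians(97.85);u=np.array([np.cos(h),np.sin(h)]);n=np.array([-u[1],u[0]])
d=st['tool_pos'][:2]-[.531,.1083];print("stand frame",d@u,d@n)
cv2.imwrite("pics/w10.png",cv2.resize(im[0:150,190:390,::-1],None,fx=4,fy=4,interpolation=cv2.INTER_CUBIC))
im=snapshot("scene");cv2.imwrite("pics/s10.png",cv2.resize(im[140:260,190:350,::-1],None,fx=4.8,fy=4.8,interpolation=cv2.INTER_CUBIC))
```

```text
clock 9.8
tool_pos [ 0.5612 -0.1151  0.1142]
contact_force [ 0.8963 -0.5585 -1.1088]
moment [ 0.0019 -0.0712  0.0093]
stand frame -0.22543694013354665 0.0005839913660380426
```

View pics/w10.png

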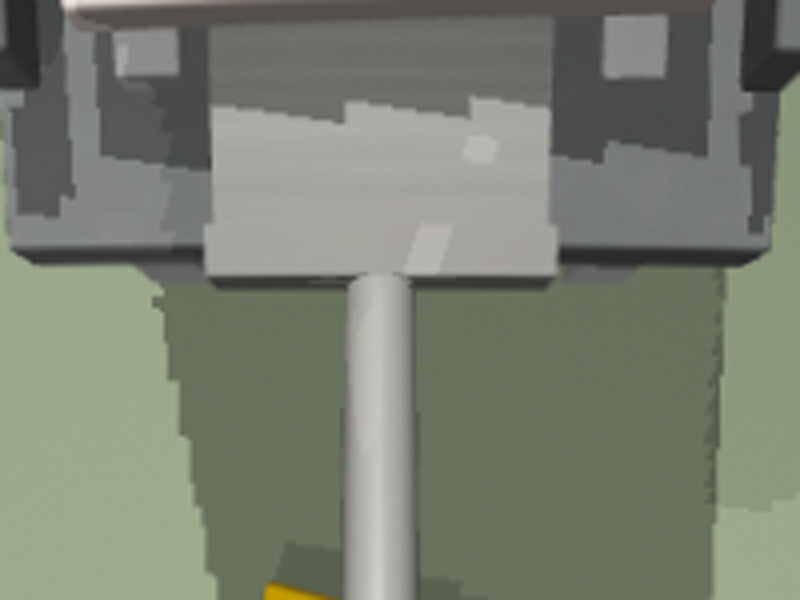

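View pics/s10.png

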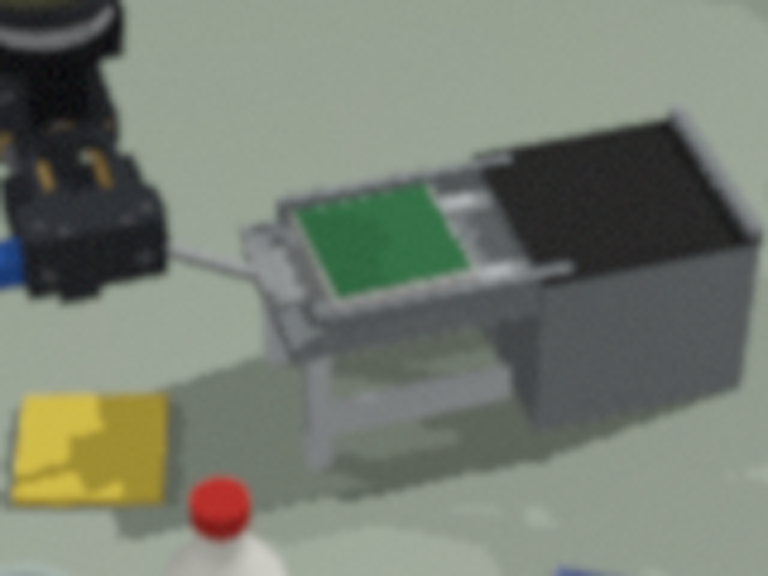

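{"op": "jog_arm", "data": {"rows": [[[0.006,0.0005,0],0],[[0.012,0.001,0],0],[[0.018,0.0013,0],0],[[0.024,0.0013,0],0],[[0.029,0.0013,0],0],[[0.032,0.0013,0],0]]}}

```text
clock: 10.4
tool_pos: [0.5588, -0.0906, 0.1142]
eef_rot: [0.655, 0.755, 0.0, -0.0]
contact_force: [-1.0, 0.2, -2.3]
opening: 0.219
```

```bash
cat > look.py <<'E'
from h import *
import sys
np.set_printoptions(precision=4,suppress=True)
st=get_state()
h=np.radians(97.85);u=np.array([np.cos(h),np.sin(h)]);n=np.array([-u[1],u[0]])
for k in('clock','tool_pos','moment'):print(k,st[k])
f=st['contact_force'];print("F along/lat/z",f[:2]@u,f[:2]@n,f[2])
d=st['tool_pos'][:2]-[.531,.1083];print("stand frame",d@u,d@n)
nm=sys.argv[1]
if nm!="-":
    a=cv2.resize(snapshot("wrist")[0:150,190:390],(600,450),interpolation=cv2.INTER_CUBIC)
    cv2.imwrite(f"pics/{nm}w.png",a[:,:,::-1])
    b=cv2.resize(snapshot("scene")[110:260,190:390],(800,600),interpolation=cv2.INTER_CUBIC)
    cv2.imwrite(f"pics/{nm}s.png",b[:,:,::-1])
E
python3 look.py a1
```

```text
clock 10.4
tool_pos [ 0.5588 -0.0906  0.1142]
moment [ 0.0098 -0.0657 -0.0208]
F along/lat/z 0.33785227408476587 0.9630590950357582 -2.2644886333091048
stand frame -0.2008384301637773 -0.0003878535400193596
```

View pics/a1w.png

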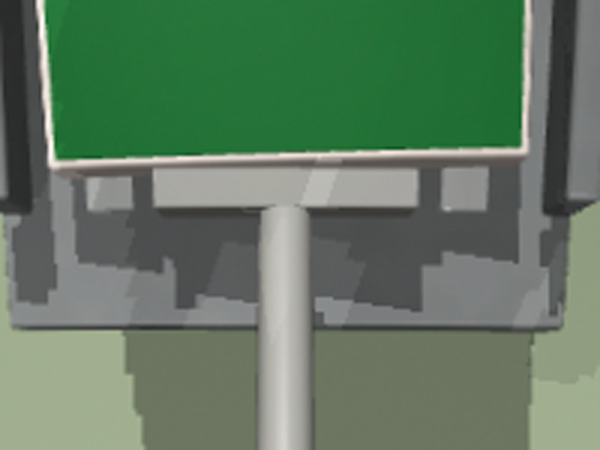

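{"op": "jog_arm", "data": {"rows": [[[0.003,0,0],0],[[0.006,0,0],0],[[0.009,0,0],0],[[0.012,0,0],0],[[0.015,0,0],0],[[0.018,0,0],0],[[0.0205,0,0],0],[[0.0225,0,0],0],[[0.0225,0,0],0]]}}

```text
clock: 11.25
tool_pos: [0.5565, -0.0742, 0.1142]
eef_rot: [0.656, 0.755, 0.0, -0.0]
contact_force: [-0.2, -1.1, -0.7]
opening: 0.223
```

```bash
python3 look.py a2
```

```text
clock 11.25
tool_pos [ 0.5565 -0.0742  0.1142]
moment [-0.0285 -0.0478  0.0143]
F along/lat/z -1.0256175105388268 0.39133989305830585 -0.685417240537335
stand frame -0.1843141118069209 -0.00033243680844687387
```

View pics/a2w.png

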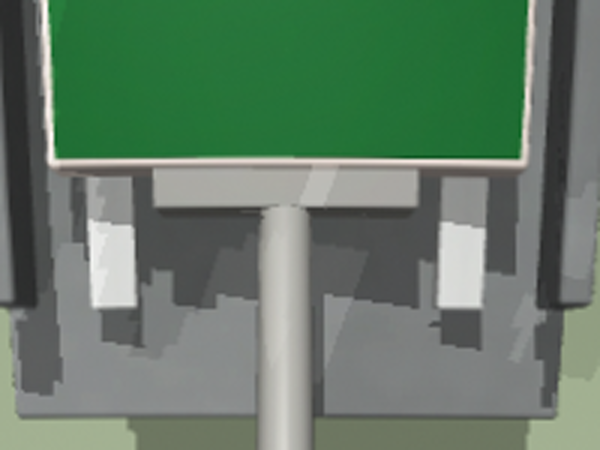

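View pics/a2s.png

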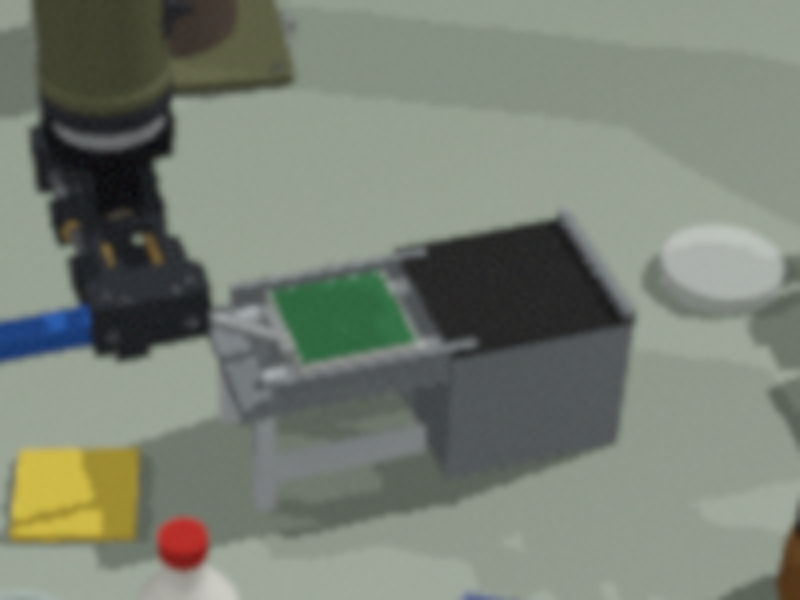

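{"op": "jog_arm", "data": {"rows": [[[0.003,0,0],0],[[0.006,0,0],0],[[0.009,0,0],0],[[0.0107,0,0],0]]}}

```text
clock: 11.68
tool_pos: [0.5553, -0.0665, 0.1142]
eef_rot: [0.656, 0.755, 0.0, -0.0]
contact_force: [-0.3, -0.8, -1.1]
opening: 0.219
```

{"op": "jog_arm", "data": {"rows": [[[0.001,0,0],0],[[0.002,0,0],0],[[0.003,0,0],0]]}}

```text
clock: 11.93
tool_pos: [0.5551, -0.0648, 0.1142]
eef_rot: [0.656, 0.755, -0.0, 0.0]
contact_force: [-0.1, -1.8, -1.0]
opening: 0.222
```

{"op": "jog_arm", "data": {"rows": [[[0.001,0,0],0],[[0.002,0,0],0]]}}

```text
clock: 12.1
tool_pos: [0.5548, -0.0633, 0.1142]
eef_rot: [0.656, 0.755, -0.0, 0.0]
contact_force: [-0.1, -1.4, -1.6]
opening: 0.221
```

{"op": "jog_arm", "data": {"rows": [[[0.001,0,0],0],[[0.002,0,0],0]]}}

```text
clock: 12.27
tool_pos: [0.5546, -0.0617, 0.1142]
eef_rot: [0.656, 0.755, -0.0, 0.0]
contact_force: [0.1, -0.6, -0.7]
opening: 0.22
```

```bash
python3 look.py a3
```

```text
clock 12.2667
tool_pos [ 0.5546 -0.0617  0.1142]
moment [-0.1912 -0.1392  0.0234]
F along/lat/z -0.6200621670292797 -0.00879313818557248 -0.6562044746607539
stand frame -0.17162132785258377 -0.0001689809961425079
```

View pics/a3s.png

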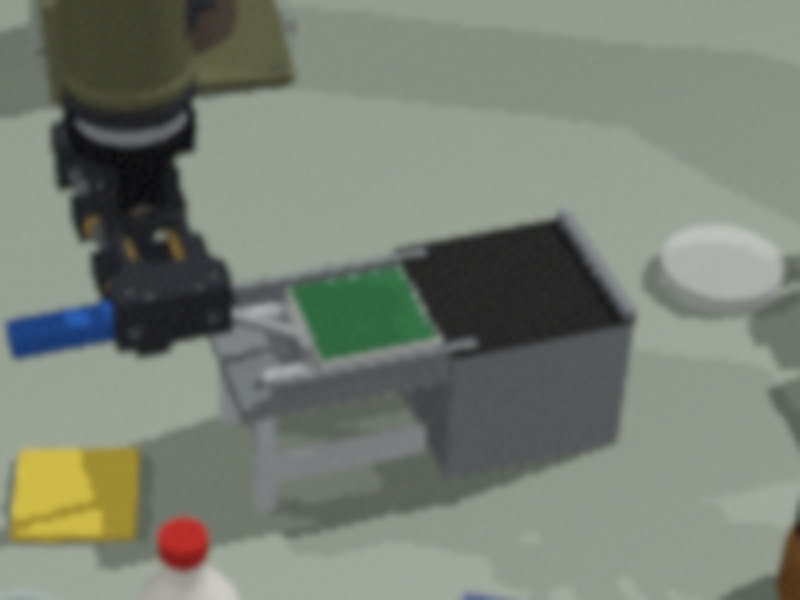

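{"op": "jog_arm", "data": {"rows": [[[0.0007,0,0],0],[[0.0013,0,0],0]]}}

```text
clock: 12.53
tool_pos: [0.5545, -0.0608, 0.1142]
eef_rot: [0.656, 0.755, -0.0, 0.0]
contact_force: [-0.2, -1.2, -1.5]
opening: 0.222
```

{"op": "jog_arm", "data": {"rows": [[[0.0007,0,0],0],[[0.0013,0,0],0]]}}

```text
clock: 12.7
tool_pos: [0.5544, -0.0598, 0.1142]
eef_rot: [0.656, 0.755, -0.0, 0.0]
contact_force: [0.1, -0.9, -0.9]
opening: 0.219
```

{"op": "jog_arm", "data": {"rows": [[[0.0007,0,0],0],[[0.0013,0,0],0]]}}

```text
clock: 12.87
tool_pos: [0.5543, -0.0596, 0.1142]
eef_rot: [0.656, 0.755, -0.0, 0.0]
contact_force: [-0.3, -3.8, -0.4]
opening: 0.219
```

{"op": "jog_arm", "data": {"rows": [[[0.0008,0,0],0],[[0.0008,0,0],0]]}}

```text
clock: 13.03
tool_pos: [0.5543, -0.0596, 0.1143]
eef_rot: [0.656, 0.755, -0.001, 0.001]
contact_force: [1.2, -5.9, -0.2]
opening: 0.219
```

{"op": "jog_arm", "data": {"rows": [[[0.0006,0,0],0],[[0.0006,0,0],0]]}}

```text
clock: 13.2
tool_pos: [0.5543, -0.0596, 0.1143]
eef_rot: [0.656, 0.754, -0.001, 0.001]
contact_force: [0.7, -5.2, 0.2]
opening: 0.219
```

{"op": "jog_arm", "data": {"rows": [[[0.001,0,0],0],[[0.001,0,0],0]]}}

```text
clock: 13.37
tool_pos: [0.5543, -0.0596, 0.1144]
eef_rot: [0.657, 0.754, -0.001, 0.001]
contact_force: [0.9, -6.5, 1.6]
opening: 0.219
```

{"op": "jog_arm", "data": {"rows": [[[0.0005,0,0],0],[[0.0005,0,0],0],[[0.0005,0,0],0]]}}

```text
clock: 13.62
tool_pos: [0.5543, -0.0596, 0.1144]
eef_rot: [0.657, 0.754, -0.001, 0.001]
contact_force: [1.0, -7.3, 1.1]
opening: 0.22
```

```bash
python3 look.py a4
```

```text
clock 13.6167
tool_pos [ 0.5543 -0.0596  0.1144]
moment [-1.585  -0.3513  0.0193]
F along/lat/z -7.3531215345950685 0.04021706044994644 1.065073717122277
stand frame -0.16950437036454735 -0.0001279386061313892
```

View pics/a4w.png

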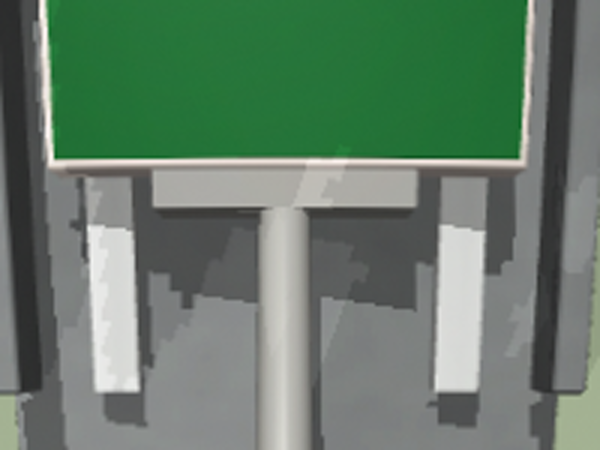

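View pics/a4s.png

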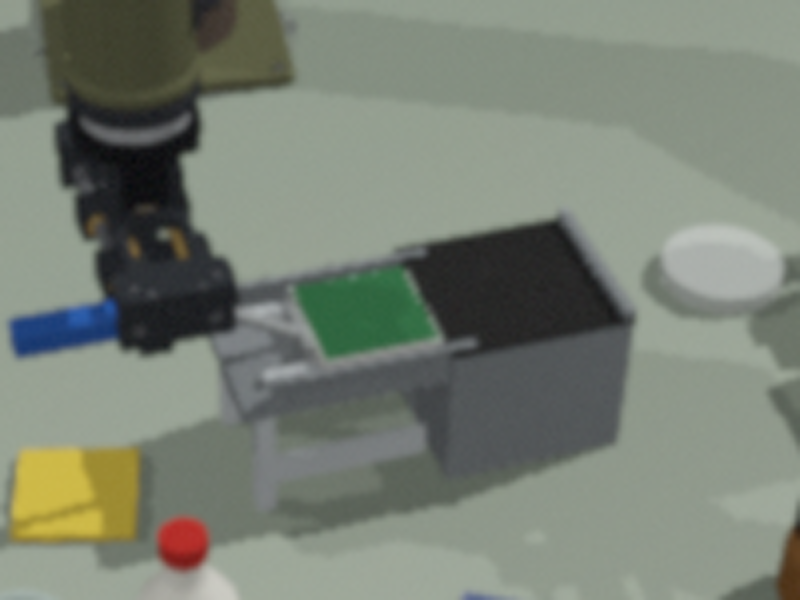

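{"op": "jog_arm", "data": {"rows": [[[0.001,0,0],0],[[0.001,0,0],0],[[0.001,0,0],0],[[0.001,0,0],0],[[0.001,0,0],0]]}}

```text
clock: 14.13
tool_pos: [0.5543, -0.0595, 0.1145]
eef_rot: [0.657, 0.754, -0.001, 0.002]
contact_force: [1.5, -9.6, 2.0]
opening: 0.22
```

```bash
python3 look.py -
```

```text
clock 14.1333
tool_pos [ 0.5543 -0.0595  0.1145]
moment [-1.8193 -0.2912  0.0444]
F along/lat/z -9.753519801245927 -0.12804510109877887 1.9660446507882248
stand frame -0.16945099437368444 -0.0001218268453359421
```

{"op": "jog_arm", "data": {"rows": [[[-0.002,0,0],0],[[-0.0045,0,0],0],[[-0.0045,0,0],0]]}}

```text
clock: 14.38
tool_pos: [0.5544, -0.0597, 0.1142]
eef_rot: [0.656, 0.755, -0.0, 0.0]
contact_force: [0.7, -4.0, -0.2]
opening: 0.222
```

```bash
python3 look.py -
```

```text
clock 14.3833
tool_pos [ 0.5544 -0.0597  0.1142]
moment [-0.8316 -0.1921  0.0274]
F along/lat/z -4.026672780728132 -0.18150198963326736 -0.15383623110236677
stand frame -0.16956837527050062 -0.0002056143908197687
```

{"op": "jog_arm", "data": {"rows": [[[-0.0011,0,0],0],[[-0.0013,0,-0.0015],0],[[-0.0015,0,-0.003],0],[[-0.0016,0,-0.0055],0],[[-0.0016,0,-0.0083],0],[[-0.0017,0,-0.0113],0],[[-0.0017,0,-0.0143],0],[[-0.0015,0,-0.0173],0],[[-0.0013,0,-0.0203],0],[[-0.0009,0,-0.0232],0],[[-0.0004,0,-0.026],0],[[0.0003,0,-0.0288],0],[[0.0011,0,-0.0316],0],[[0.0021,0,-0.0343],0],[[0.0031,0,-0.0369],0]]}}

```text
clock: 15.63
tool_pos: [0.554, -0.0569, 0.1421]
eef_rot: [0.656, 0.755, 0.0, 0.0]
contact_force: [-0.7, 0.4, -2.4]
opening: 0.219
```

```bash
python3 look.py a5
```

```text
clock 15.6333
tool_pos [ 0.554  -0.0569  0.1421]
moment [-0.1174 -0.0968 -0.0612]
F along/lat/z 0.4970161520236961 0.5911004681278126 -2.446572329924737
stand frame -0.16676593146737914 -0.0001942415607490318
```

View pics/a5s.png

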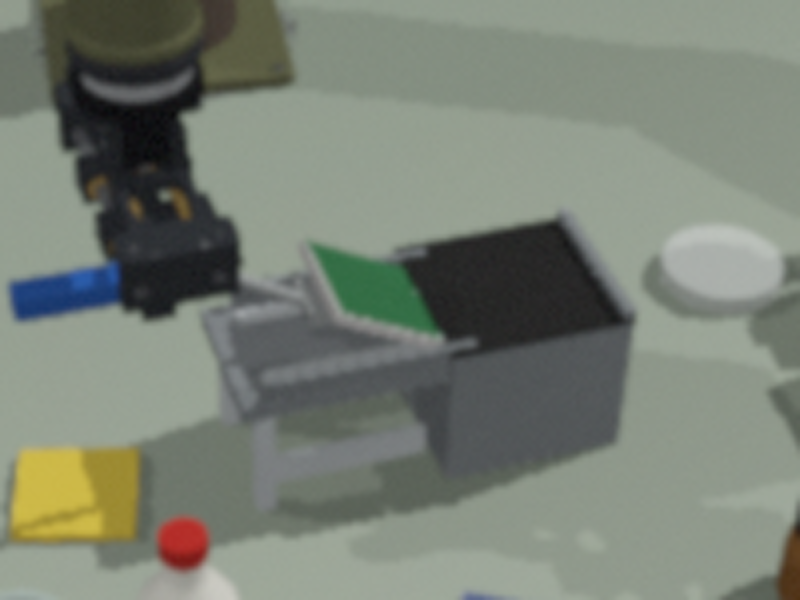

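View pics/a5w.png

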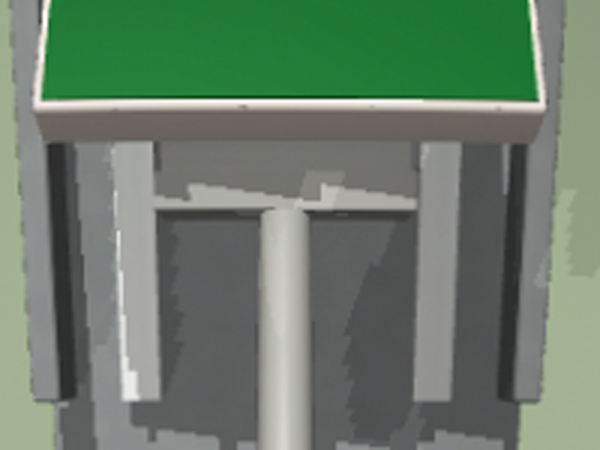

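{"op": "jog_arm", "data": {"rows": [[[0.0012,0,-0.0026],0],[[0.0024,0,-0.0051],0],[[0.0038,0,-0.0075],0],[[0.0053,0,-0.0099],0],[[0.007,0,-0.0122],0],[[0.0088,0,-0.0144],0],[[0.0106,0,-0.0164],0],[[0.0125,0,-0.0184],0],[[0.0146,0,-0.0203],0],[[0.0168,0,-0.0221],0],[[0.0191,0,-0.0237],0],[[0.0215,0,-0.0253],0],[[0.0239,0,-0.0267],0],[[0.0264,0,-0.0281],0],[[0.029,0,-0.0293],0],[[0.0316,0,-0.0305],0],[[0.0343,0,-0.0314],0],[[0.0371,0,-0.0323],0],[[0.0371,0,-0.0323],0]]}}

```text
clock: 17.32
tool_pos: [0.5501, -0.0286, 0.1662]
eef_rot: [0.656, 0.755, 0.0, -0.0]
contact_force: [0.2, -0.3, -1.0]
opening: 0.219
```

```bash
python3 look.py a6
```

```text
clock 17.3167
tool_pos [ 0.5501 -0.0286  0.1662]
moment [-0.0317 -0.085  -0.0165]
F along/lat/z -0.31883513756888077 -0.12847849431242528 -0.9526368591311472
stand frame -0.13825959910984584 -0.00023129420123698188
```

View pics/a6s.png

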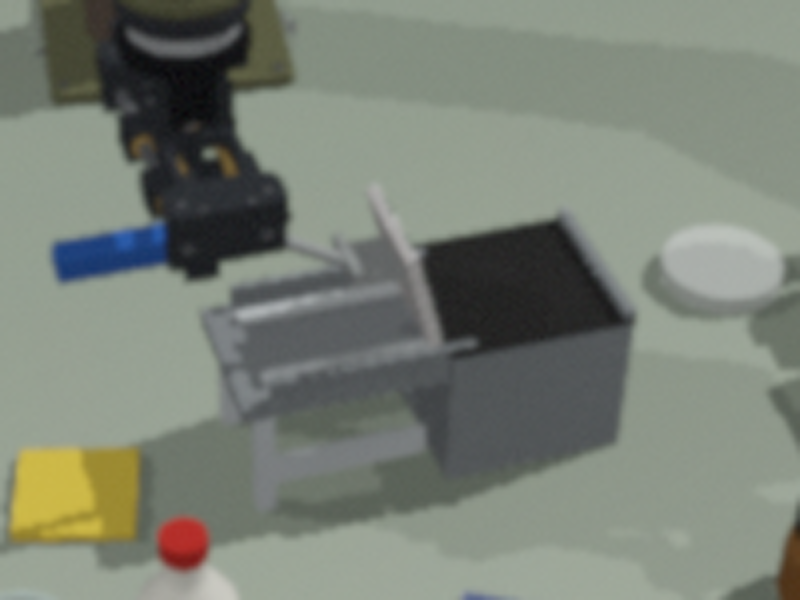

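View pics/a6w.png

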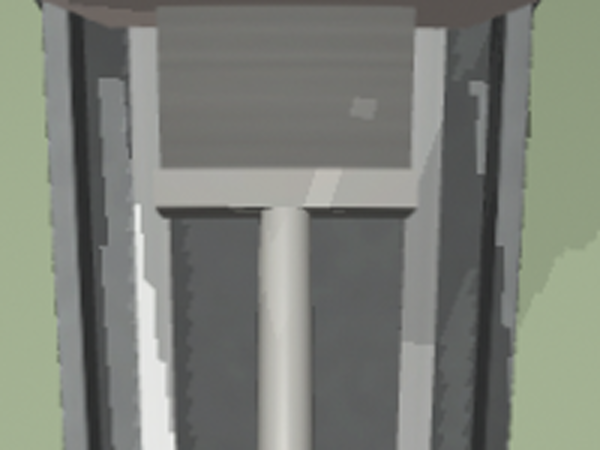

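{"op": "jog_arm", "data": {"rows": [[[0.0045,0,-0.001],0],[[0.009,0,-0.002],0],[[0.0135,0,-0.0024],0],[[0.018,0,-0.0024],0],[[0.021,0,-0.0024],0],[[0.024,0,-0.0024],0],[[0.027,0,-0.0024],0],[[0.03,0,-0.0024],0],[[0.033,0,-0.0024],0],[[0.036,0,-0.0024],0],[[0.039,0,-0.0024],0],[[0.042,0,-0.0024],0],[[0.045,0,-0.0024],0],[[0.045,0,-0.0024],0],[[0.045,0,-0.0024],0]]}}

```text
clock: 18.67
tool_pos: [0.5453, 0.0041, 0.1679]
eef_rot: [0.656, 0.755, -0.0, 0.0]
contact_force: [-0.2, -0.5, -1.6]
opening: 0.218
```

```bash
python3 look.py a7
```

```text
clock 18.6667
tool_pos [0.5453 0.0041 0.1679]
moment [-0.0655 -0.07    0.0135]
F along/lat/z -0.4907839947415979 0.23371861807219546 -1.6181997046945102
stand frame -0.10513833704853501 1.2109866114230414e-05
```

View pics/a7s.png

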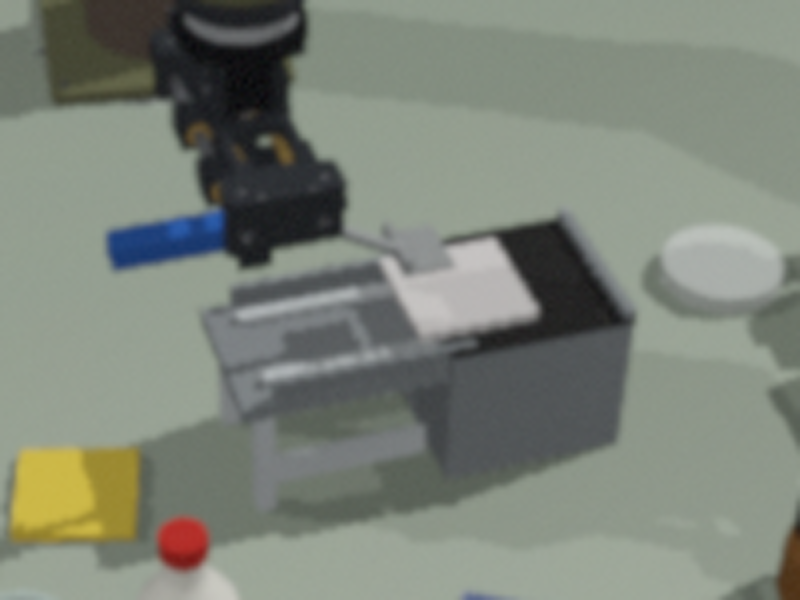

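View pics/a7w.png

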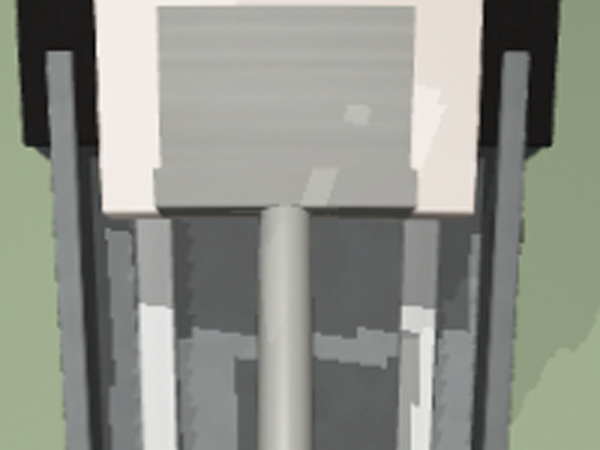

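{"op": "jog_arm", "data": {"rows": [[[0,0,-0.03],0],[[-0.02,0,-0.07],0],[[-0.06,-0.01,-0.09],0],[[-0.1,-0.03,-0.09],0.01],[[-0.145,-0.05,-0.09],0.03],[[-0.19,-0.07,-0.09],0.05],[[-0.235,-0.09,-0.09],0.07],[[-0.28,-0.11,-0.09],0.09],[[-0.325,-0.13,-0.09],0.1],[[-0.365,-0.145,-0.09],0.1081],[[-0.4,-0.16,-0.09],0.1081],[[-0.425,-0.17,-0.09],0.1081],[[-0.4351,-0.1734,-0.08],0.1081],[[-0.4351,-0.1734,-0.08],0.1081],[[-0.4351,-0.1734,-0.08],0.1081]]}}

```text
clock: 20.02
tool_pos: [0.4622, -0.3359, 0.2271]
eef_rot: [0.733, 0.68, 0.0, -0.001]
contact_force: [0.9, 0.5, -1.2]
opening: 0.22
```

```bash
python3 look.py a8
python3 - <<'E'
from h import *
np.set_printoptions(precision=4,suppress=True)
st=get_state();im=snapshot("wrist");cv2.imwrite("pics/w20.png",im[:,:,::-1])
M=R.from_quat(st['eef_rot']).as_matrix();print("hd",np.degrees(np.arctan2(M[1,0],M[0,0])),st['tool_pos'])
E
```

```text
clock 20.0167
tool_pos [ 0.4622 -0.3359  0.2271]
moment [ 0.0413 -0.0731 -0.023 ]
F along/lat/z 0.4255627312317267 -0.9267396525457006 -1.2222723267013542
stand frame -0.43059875768683187 0.12886093468995768
hd 85.83867565808032 [ 0.4632 -0.3348  0.2278]
```

View pics/w20.png

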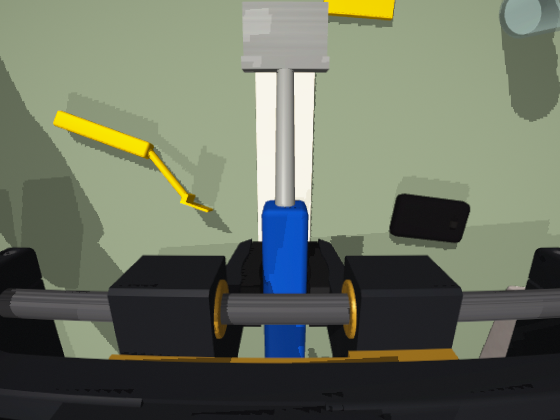

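View pics/a8s.png

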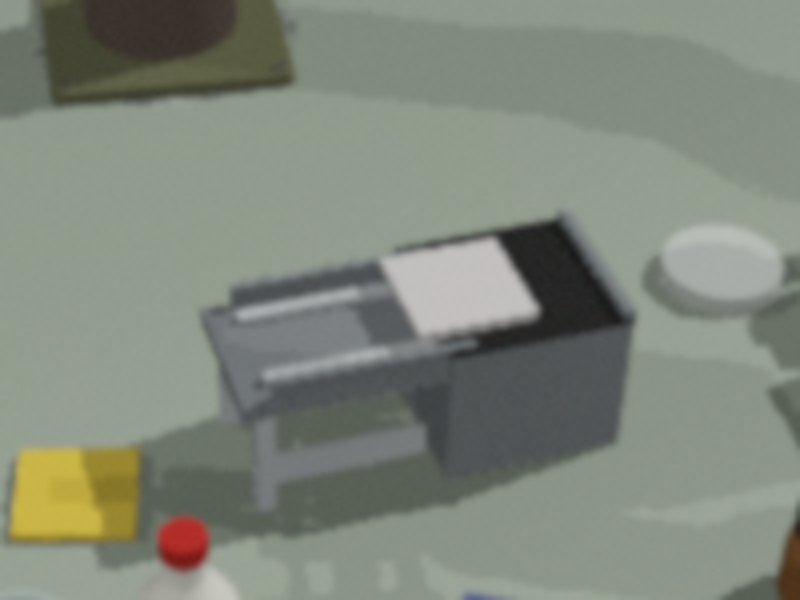

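{"op": "jog_arm", "data": {"rows": [[[-0.003,-0.001,0.04],0.001],[[-0.003,-0.001,0.09],0.001],[[-0.003,-0.001,0.14],0.001],[[-0.003,-0.001,0.185],0.001],[[-0.003,-0.001,0.22],0.001],[[-0.003,-0.001,0.24],0.001],[[-0.003,-0.001,0.253],0.001],[[-0.003,-0.001,0.262],0.001],[[-0.003,-0.001,0.268],0.001],[[-0.003,-0.001,0.2715],0.001],[[-0.003,-0.001,0.2715],0.001]]}}

```text
clock: 21.08
tool_pos: [0.4618, -0.3396, 0.0247]
eef_rot: [0.734, 0.679, 0.0, 0.001]
contact_force: [-0.6, 0.7, -1.0]
opening: 0.224
```

Run:
```python
from h import *
np.set_printoptions(precision=4,suppress=True)
st=get_state();im=snapshot("wrist");cv2.imwrite("pics/w21.png",im[:,:,::-1])
M=R.from_quat(st['eef_rot']).as_matrix();print("hd",np.degrees(np.arctan2(M[1,0],M[0,0])),st['tool_pos'],st['contact_force'],st['moment'])
```

```text
hd 85.54304289483828 [ 0.4618 -0.3396  0.0247] [-0.619   0.7391 -1.0273] [-0.0273 -0.0483  0.0219]
```

View pics/w21.png

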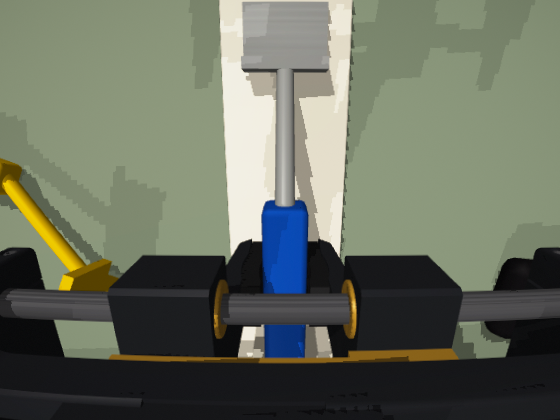

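{"op": "jog_arm", "data": {"rows": [[[0.002,0,0.0008],0],[[0.002,0,0.0012],0],[[0.002,0,0.0012],0]]}}

```text
clock: 21.38
tool_pos: [0.4617, -0.338, 0.0238]
eef_rot: [0.734, 0.679, 0.0, 0.0]
contact_force: [-0.3, -0.7, -1.7]
opening: 0.219
```

{"op": "jog_arm", "data": {"rows": [[[0,0,0],0],[[0,0,0],0],[[0,0,0],0],[[0,0,0],0],[[0,0,0],0],[[0,0,0],0]], "gripper": 44}}

```text
clock: 21.88
tool_pos: [0.4614, -0.3381, 0.0234]
eef_rot: [0.734, 0.679, -0.0, 0.0]
contact_force: [1.2, -0.4, -0.2]
opening: 0.5
```

{"op": "jog_arm", "data": {"rows": [[[0,0,-0.02],0],[[0,0,-0.06],0],[[0,0,-0.11],0],[[0,0,-0.16],0],[[0,0,-0.21],0],[[0,0,-0.26],0],[[0,0,-0.27],0],[[0,0,-0.27],0],[[0,0,-0.27],0]]}}

```text
clock: 22.63
tool_pos: [0.4608, -0.338, 0.2254]
eef_rot: [0.734, 0.679, -0.0, -0.0]
contact_force: [-0.0, 0.0, -0.8]
opening: 0.496
```

```bash
python3 look.py a9
python3 - <<'E'
from h import *
np.set_printoptions(precision=4,suppress=True)
st=get_state();im=snapshot("wrist");cv2.imwrite("pics/w22.png",im[:,:,::-1])
print(st['tool_pos'],st['contact_force'])
for t,z in(("spatula_grip",.051),("rest_mid",.051),("spatula_tip",.006)):
    for d in mark_of(t,"wrist")[:2]: print(t,d['p'],pix2("wrist",d['pixel'],z,st))
b=im[:,:,::-1].astype(int);m=((b[:,:,0]>90)&(b[:,:,0]-b[:,:,2]>70)&(b[:,:,0]-b[:,:,1]>40)).astype(np.uint8)
n,l,s,c=cv2.connectedComponentsWithStats(m);k=1+np.argmax(s[1:,4]);print(s[k])
ys=np.where((l==k).any(1))[0];print(pix2("wrist",[ys.min()-.5,286],.061,st),pix2("wrist",[ys.max()+.5,285],.061,st))
snapshot("top");print([(d['p'],pix2("top",d['pixel'],.114)) for d in mark_of("tile_mid","top")[:3]])
E
```

```text
clock 22.6333
tool_pos [ 0.4608 -0.338   0.2254]
moment [-0.0087 -0.0488 -0.034 ]
F along/lat/z 0.020262949162525017 0.023154894477670974 -0.8122333072523658
stand frame -0.43254041840281965 0.1304493580050582
[ 0.4601 -0.3375  0.2239] [-0.0374  0.467   0.6825]
spatula_grip 0.87 [ 0.2667 -0.2646  0.051 ]
spatula_grip 0.79 [ 0.4596 -0.3676  0.051 ]
rest_mid 0.57 [ 0.4639 -0.3571  0.051 ]
spatula_tip 0.97 [ 0.3626 -0.3712  0.006 ]
spatula_tip 0.66 [ 0.471  -0.2099  0.006 ]
[ 278  155   18  103 1783]
[ 0.4636 -0.3035  0.061 ] [ 0.4533 -0.4222  0.061 ]
[(0.84, array([ 0.5481, -0.1066,  0.114 ])), (0.73, array([0.5257, 0.1515, 0.114 ]))]
```

View pics/w22.png

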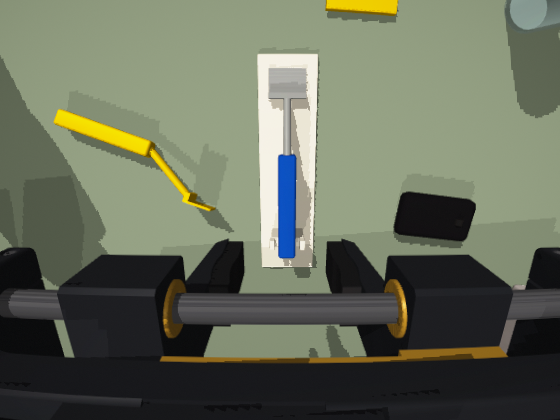

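View pics/a9s.png

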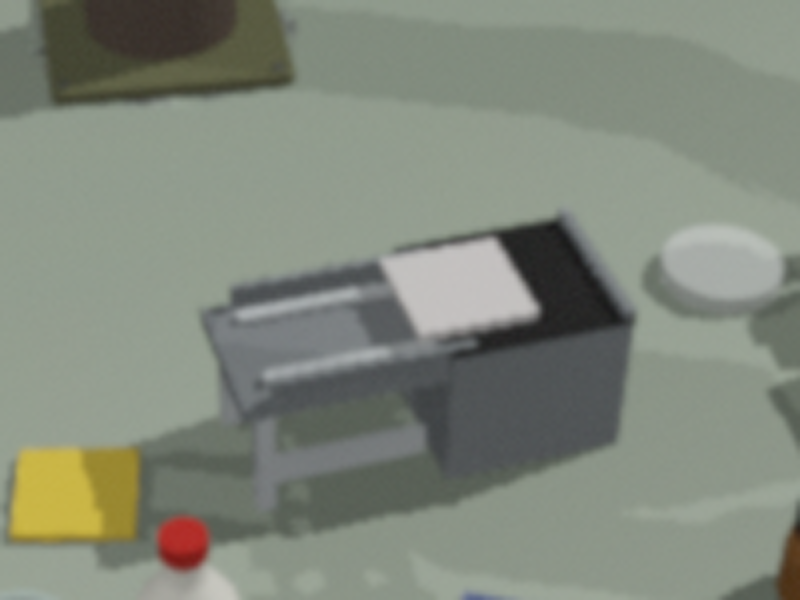

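```bash
python3 -c "
from plant import *
print(get_state()['clock'],workorder.finish_job())"
```

```text
the job is handed in; nothing more can be done
23.0333 None
```

I did the whole job and handed it in at about 23 s. No verdict was reported.

**What I did**
- I gripped the blue spatula on its handle and slid the blade between the rails under the green-topped tile. The shoulder then pushed the tile to the step.
- By touch, the step was about 12 mm beyond point bed. I held the tile there for roughly half a second at about 9 N on the wrist reading, after passing through 4 to 7 N.
- I swung the tile up on the blade tip and tipped it over the step. It fell onto the deck on its own.
- I laid the spatula back on its rest.

**Last checks**
- **Tile:** white side up on the deck, which I judged flat by eye in the scene picture. Its centre is about 43 mm beyond bed and close to the middle line.
- **Spatula:** on its rest the way it lay. Its handle ends measured within about 2 to 3 mm of where they started.
- **Arm:** standing clear about 20 cm above the grasp height, with the gripper open.
- **Other things:** what shows in the last pictures looks unmoved. I did not measure the bystanders.

**What disagreed**
- The pictures put the fingertips about 30 mm further back than the stated tool frame, at z of about -9 mm instead of +22 mm. My first try therefore closed empty above the handle. I then went about 31 mm lower, and the grip stopped on the handle at 19.6 mm.
- The networks' first guesses for the handle differed by a few centimetres between cameras, so I used the wrist-camera measurements instead.

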